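# Put the entrance console's things back in their own places

## Task

After dusting, the four things on the entrance console were put back in one another's places: put the earbud case in the middle of the round charging pad, the speaker cube in the middle of its square rubber pad, the round tag tracker in the middle of the ceramic tray and the stainless tin in the middle of the hexagonal cork coaster. Each place holds only one thing, so park one on the empty felt phone mat as you need to, but leave that mat clear at the end. Keep everything the right way up, set things down rather than dropping them, and do not push the glass jar about.

Things in the scene. Friction and masses are not known exactly. Their poses are not given: they have to be found in the camera images.
- earbuds: Loose. Teal silicone earbud charging case lying flat: a pill-shaped rounded block 64 mm long (x), 46 mm wide (y), 28 mm high, edges rounded 11.5 mm, with a lid seam across it; about 70 g. Grip it across its 46 mm width. Origin at the centre of its underside, z up. It belongs on the charger.
- speaker: Loose. White plastic speaker, a 60 mm cube with edges rounded 7 mm, dark holes in a round patch on its -x face and a plus mark on its top; about 240 g. x and y are square to its sides. Origin at the centre of its underside, z up. It belongs on the pad.
- tracker: Loose. Round aluminium tag tracker lying flat: a plain disc 38 mm in diameter, 11 mm high, with a ring groove on top; about 30 g. Origin at the centre of its underside, z up. It belongs in the tray.
- tin: Loose. Stainless twist-cap tin standing upright: round, 56 mm in diameter to 31 mm up, above that a ridged cap 58 to 59 mm in diameter and 15 mm deep (from 33 mm up), 48 mm high in all; about 160 g. Origin at the centre of its underside, z up. It belongs on the coaster.
- charger: Fixed. Round wireless charging pad, 100 mm in diameter, flat mid-grey top 7 mm above the console with a dark ring marked on it, aluminium rim. Place of the earbud case. Origin at the centre of its underside, on the console top; z up.
- pad: Fixed. Square ribbed grey rubber speaker pad on a thin cork sole, 104 x 104 mm, flat top 7 mm above the console. Place of the speaker. Origin at the centre of its underside, on the console top; x and y square to its sides, z up.
- tray: Fixed. Round charcoal ceramic tray, 142 mm over its rim; rim 15 mm above the console, wall 5 mm, flat floor about 120 mm across, 7 mm above the console. Place of the tag tracker. Origin at the centre of its underside, on the console top; z up.
- coaster: Fixed. Hexagonal cork coaster, 98 mm across flats, flat top 7 mm above the console. Place of the tin. Origin at the centre of its underside, on the console top; z up.
- mat: Fixed. Rectangular grey felt phone mat, 86 mm (x) by 126 mm (y), flat top 3 mm above the console. Nothing stands on it at the start: the free spot to park a thing on the way. Origin at the centre of its underside; z up. At the start each of the four places holds one wrong thing. Places, mat, jar and candle stand at least 130 mm apart, centre to centre.
- jar: Loose bystander, to be left where it is. Squat glass jar of white mints with a cork lid, 72 mm in diameter, 62 mm high. Origin at the centre of its underside. An unlisted round concrete candle, 68 mm in diameter, 52 mm high, also stands among the places. Nothing there is higher than 67 mm; taller things stand along the far edge and sides, over 120 mm from any place's centre.
Mind the look-alikes: they are no part of the job. Of the things shaped like the tracker, the aluminium one is meant.

How it is judged:
By the outcome, as a careful person would: the job done as asked, in the order asked, and still so for the second after the job is handed in, with the robot touching nothing.
It also fails if it takes over 141 s, if anything falls off the work surface, if the arm or the gripper's body presses on something with over 40 N, if the wrist force passes 120 N, or if a joint passes its speed limit or range.

## Robot

A 6-joint arm with a two-finger parallel gripper is mounted at the origin on the work surface. World frame = base frame: x ahead of the robot, y to its left, z up, the work surface at z = 0. Lengths are in mm, angles in degrees, forces in N, time in s.
With the tool pointing down it reaches from about 350 to 850 mm from the base axis. Payload 8.1 kg.
Tool frame: the origin (TCP) lies between the finger pads; the fingertips stand ahead of it and the grasp point (between the pads) lies 2 mm behind it (nose_length is the z of the fingertips in the tool frame, in mm); z points along the fingers, y is the direction in which the jaws open and shut (so a half turn about z gives the same grasp; the last joint's range is limited). The gripper opens to 85 mm and grips with 20 to 120 N. Pads are 22 mm wide; open, the fingers measure 114 mm over their backs; the gripper's body (76 mm by 85 mm) begins 54 mm behind the grasp point. The pads swing forward as they close: fully open they stand 13 mm farther back than shut.
Start: joints at [70.05, 7.471, 85.268, -0, 87.261, -4.893], TCP at [155.849, 579.41, 248.292] pointing down, gripper open.
Joint ranges: [-169.43, 169.43], [-51.17, 129.36], [1.28, 143.12], [-76.62, 256.62], [0, 156.53], [-152.29, 152.29]. Speed limits (degrees/s): [136.94, 136.94, 159.86, 180, 180, 180].

## Interface

Orientations are given as [roll, pitch, yaw] about the fixed x, y, z axes, in that order (R = Rz(yaw) Ry(pitch) Rx(roll)).
In Python, from bench import * gives the robot as it stands.
- The arm moves only by the tool jog_arm, never from a script. Its argument "plan" is a list of rows, each a list of 3 entries, a list of its own where there are three numbers: the turn, a rotation vector about the tool's x, y, z in degrees, then the shift along the tool's x, y, z in m, then the gripper's target within -1 to 1 (fully open at 1, half-way at 0, shut at -1). A call has 1 to 12 rows; each row is the pose to reach, as a shift and turn from the pose commanded when the call began, along the tool's axes at that moment; what a row does not reach only later rows make up. A row lasts 1/8 s, in which the tool goes at most 62.5 mm and 10.7 degrees, less where a joint would pass 70% of its speed; a pose out of reach is approached as far as the arm can. A call with a gripper value outside its range is refused whole. The fingers move at their own pace and stop on an object; "force" is the grip in N (left out, the last holds). Time passes only in rows, so rows that repeat a pose let the fingers close. It gives the time, the measured TCP pose, the force and the opening at its end, in the units of the state.
- sense(): the state, without advancing time (a new reading comes with each control period).
- snapshot(name): name is "scene" or "top" or "wrist"; returns (picture, depth): 384x512x3 uint8, blue, green, red; 384x512 float32, mm along the optical axis (not along the pixel's ray), 0 where there is no reading.
- camera_info(name): a dict with "fov_y" (degrees; the focal length in pixels is half the picture's height over the tangent of half this angle, whatever the lens; pixels are square), "cx", "cy" (the principal point, pixels), "dist_coeffs" ([k1, k2, p1, p2, k3] as OpenCV has them; the pictures are not rectified), "origin" and "orientation" of the camera in the world. Camera axes: x right, y down, z forward; pixel columns grow to the right and rows downward; lengths in mm; the calibration is good to about 2 mm. A picture is of the moment at which its call begins: read the wrist's pose just before it. camera_info takes no time and is no camera call; for the wrist camera it gives the pose at the moment of the call.
- hand_in(): hands the job in, once; it reports no verdict.
The state is a dict: "time": time; "joint_pos": joint angles; "qd": joint speeds; "joint_efforts": joint torques, N m; "tool_pos": TCP position; "tcp_rot": TCP orientation; "ft_force": force on the tool from outside, world axes, zero at the start; "wrist_torque": the same for the moment, N m; "finger_gap": finger opening in mm.
Only numpy, scipy, OpenCV 4.12 (cv2) and the standard library are available. Lean on these libraries where they do the work, as an engineer would, in place of code of your own. Each camera call takes 0.05 s, during which the arm holds its last target.

## Working session

There is one attempt and no reset: what is moved stays moved. The work goes in short steps, Python scripts to look and compute and a tool call to move; the robot and the scene stay as the last step left them, time stands still between calls to the robot, and variables do not carry over. Pictures are saved under pics/ and viewed, and the job is handed in when it is done.

Besides the shell and the picture viewer there is one more tool, called after ">>>" by a JSON object that holds its "name" and its "arguments". jog_arm: Moves the arm, as the interface text tells. Its arguments: {"type":"object","properties":{"plan":{"type":"array","items":{"type":"array"}},"force":{"type":"number"}},"required":["plan"]}

```bash
ls; mkdir -p pics; python3 - <<'E'
from bench import *
import cv2
s=sense();print(s)
for n in ["scene","top","wrist"]:
    p,d=snapshot(n);cv2.imwrite(f"pics/{n}0.png",p)
    import numpy as np; np.save(f"pics/{n}0.npy",d)
    print(n,camera_info(n))
E
```

```text
pics
{'time': 0.0, 'joint_pos': array([ 7.00478918e+01,  7.51341208e+00,  8.53314396e+01,  9.00770651e-05,
        8.72611501e+01, -4.89142479e+00]), 'qd': array([-0.01519226, -0.03957774, -0.09820138,  0.07483686, -0.02471449,
       -0.00526522]), 'joint_efforts': array([ 1.61631109e-03, -5.69413733e+01, -5.00542796e+01, -1.85996805e-04,
        1.50550558e-02,  2.76347419e-05]), 'tool_pos': array([155.68521662, 578.90165241, 247.24137827]), 'tcp_rot': array([-1.79894392e+02, -9.12817510e-03,  1.64939304e+02]), 'ft_force': array([-0.99926081, -0.17233022,  1.10026116]), 'wrist_torque': array([ 0.00763471, -0.02973819, -0.02753078]), 'finger_gap': 85.6460458333454}
scene {'fov_y': 47.340982730036544, 'cx': 257.449334825368, 'cy': 190.0729168568578, 'dist_coeffs': array([-0.00949332,  0.        ,  0.        ,  0.        ,  0.        ]), 'origin': array([1129.86950368,  531.63707434,  803.49834322]), 'orientation': array([-132.04364901,   -0.82796667,  131.00459634])}
top {'fov_y': 57.20689193143824, 'cx': 253.603532007718, 'cy': 194.65572788350386, 'dist_coeffs': array([-0.10922276,  0.        ,  0.        ,  0.        ,  0.        ]), 'origin': array([393.53503683,  -2.72900712, 784.02895947]), 'orientation': array([-1.73039701e+02,  8.61413642e-02, -8.88373988e+01])}
wrist {'fov_y': 63.41944879499306, 'cx': 263.37527263143494, 'cy': 193.703496474451, 'dist_coeffs': array([-0.00356501,  0.        ,  0.        ,  0.        ,  0.        ]), 'origin': array([ 78.44072601, 599.98304528, 373.24513525]), 'orientation': array([1.61689393e+02, 7.91315680e-02, 7.49765052e+01])}
```

View pics/top0.png

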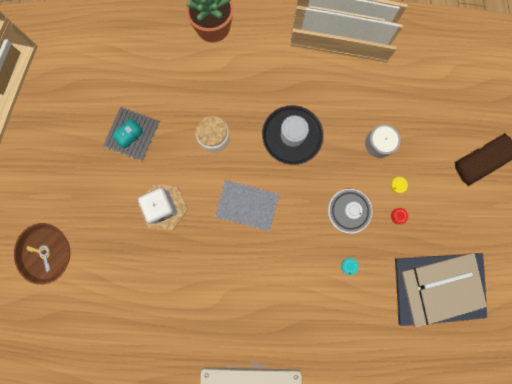

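View pics/scene0.png

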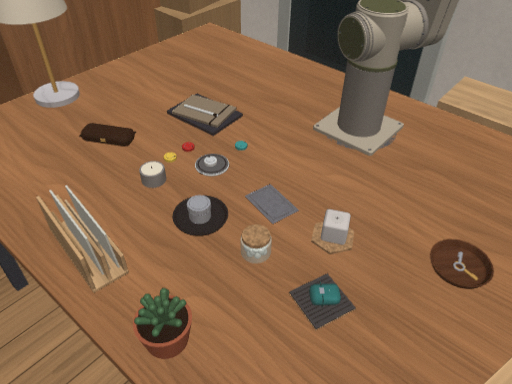

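View pics/wrist0.png

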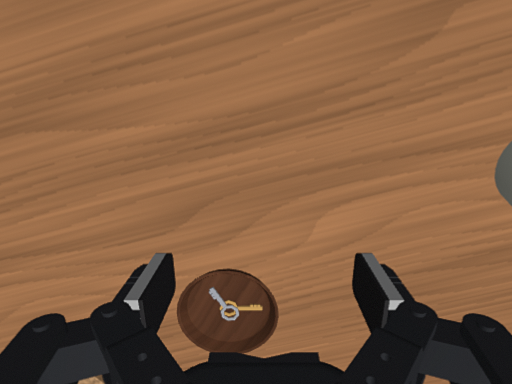

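The top view shows:
- The ribbed pad at (132,133) holds the earbuds.
- The coaster at (163,206) holds the speaker.
- The tray at (293,135) holds the tin.
- The charger at (350,211) holds the aluminium tracker.
- The mat is at (247,205), the jar at (212,133) and the candle at (384,140).

Tracker-shaped discs: grey (354,210), yellow (400,185), red (400,216) and teal (350,267). The grey one fits, because it is aluminium and stands on the charger. I'll confirm it in a crop.

```bash
cat > h.py <<'E'
import numpy as np, cv2
from scipy.spatial.transform import Rotation as Ro
def K(ci,h=384):
    f=h/2/np.tan(np.radians(ci["fov_y"]/2)); return np.array([[f,0,ci["cx"]],[0,f,ci["cy"]],[0,0,1]])
def R(rpy): return Ro.from_euler('xyz',rpy,degrees=True).as_matrix()
def ray(ci,uv):
    uv=np.asarray(uv,float).reshape(-1,1,2)
    n=cv2.undistortPoints(uv,K(ci),np.array(ci["dist_coeffs"])).reshape(-1,2)
    d=np.c_[n,np.ones(len(n))]@R(ci["orientation"]).T
    return np.array(ci["origin"]),d
def onplane(ci,uv,z):
    o,d=ray(ci,uv); t=(z-o[2])/d[:,2]; return o+d*t[:,None]
def proj(ci,P):
    Rm=R(ci["orientation"]); o=np.array(ci["origin"])
    rv,_=cv2.Rodrigues(Rm.T); tv=-Rm.T@o
    return cv2.projectPoints(np.asarray(P,float).reshape(-1,1,3),rv,tv,K(ci),np.array(ci["dist_coeffs"]))[0].reshape(-1,2)
def tri(c1,u1,c2,u2):
    o1,d1=ray(c1,u1);o2,d2=ray(c2,u2);d1=d1[0];d2=d2[0]
    A=np.c_[d1,-d2];t=np.linalg.lstsq(A,o2-o1,rcond=None)[0]
    a=o1+d1*t[0];b=o2+d2*t[1];return (a+b)/2,np.linalg.norm(a-b)
def cloud(ci,d):
    v,u=np.mgrid[0:d.shape[0],0:d.shape[1]]
    n=cv2.undistortPoints(np.c_[u.ravel(),v.ravel()].astype(float).reshape(-1,1,2),K(ci),np.array(ci["dist_coeffs"])).reshape(-1,2)
    c=np.c_[n,np.ones(len(n))]*d.reshape(-1,1)
    return (c@R(ci["orientation"]).T+np.array(ci["origin"])).reshape(d.shape+(3,))
E
python3 - <<'E'
from bench import *
import bench,h,cv2,numpy as np
print([x for x in dir(bench) if not x.startswith('_')]); 
try: print(nose_length)
except Exception as e: print(e)
ci=camera_info("top");d=np.load("pics/top0.npy")
P=h.cloud(ci,d)
for n,u,v in [("earbuds",127,133),("speaker",156,205),("tin",295,129),("tracker",354,210),("jar",212,130),("candle",384,140),("mat",247,205),("charger",338,225),("tray",280,152),("padedge",145,150),("table",250,300)]:
    print(n,P[v,u].round(1))
cs=camera_info("scene")
for n,u1,u2 in [("tintop",(295,128),(200,200)),("tracker",(354,210),(210,160)),("mat",(247,205),(273,204)),("speaker top",(155,204),(337,217))]:
    print(n,h.tri(ci,u1,cs,u2))
p=cv2.imread("pics/top0.png");cv2.imwrite("pics/c1.png",cv2.resize(p[160:290,315:425],None,fx=5,fy=4.5,interpolation=cv2.INTER_CUBIC))
E
```

```text
['PlanningError', 'camera_info', 'hand_in', 'nose_length', 'sense', 'snapshot']
17.0
earbuds [619.4 287.6  29.9]
speaker [455.4 200.8  67.8]
tin [626.6 -85.9  53.6]
tracker [ 457.4 -221.    18.6]
jar [618.9  91.6  59.9]
candle [ 611.7 -285.3   40.3]
mat [465.5  14.7   1. ]
charger [ 424.4 -187.7    8. ]
tray [587.  -57.4   6. ]
padedge [586.7 251.5   5.2]
table [257.    3.6  -1.2]
tintop (array([624.87653757, -83.28734769,  61.84943169]), np.float64(4.142413338606413))
tracker (array([ 457.26564651, -221.17011886,   16.07762164]), np.float64(1.2102593024113244))
mat (array([463.69373849,  17.75512693,  -2.61052172]), np.float64(7.4233452037136285))
speaker top (array([455.99854305, 204.76599758,  68.71311706]), np.float64(4.860450463821599))
```

View pics/c1.png

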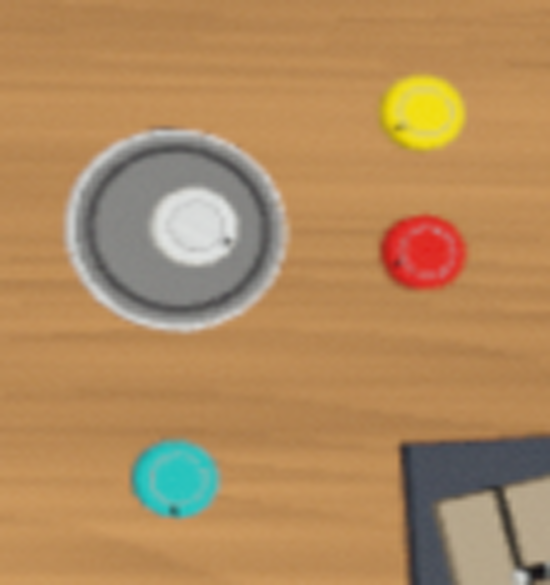

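Enlarged crop: the disc at about (195,225) in the crop, on the charger, is plain aluminium with a ring groove. The other three are yellow, red and teal, so the aluminium one is the tracker.

Next are coarse contour fits from the top view and a move helper.

```bash
cat >> h.py <<'E'
import json,os
# commanded pose log: x,y,z,yaw
def cmd():
    return json.load(open('cmd.json'))
def rel(x,y,z,yaw,c=None):
    c=c or cmd(); a=np.radians(c[3]); d=np.array([x-c[0],y-c[1]])
    return [round(float((c[3]-yaw)),2),round(float(d@[np.cos(a),np.sin(a)])/1000,4),round(float(d@[np.sin(a),-np.cos(a)])/1000,4),round(float(c[2]-z)/1000,4)]
def app(turn,sx,sy,sz):
    c=cmd();a=np.radians(c[3]);sx*=1000;sy*=1000;sz*=1000
    c=[c[0]+sx*np.cos(a)+sy*np.sin(a),c[1]+sx*np.sin(a)-sy*np.cos(a),c[2]-sz,c[3]-turn];json.dump(c,open('cmd.json','w'));return c
E
echo '[155.849,579.41,248.292,164.943]' > cmd.json
python3 - <<'E'
from bench import *
import h,cv2,numpy as np
print("to view A",h.rel(520,-130,330,165))
ci=camera_info("top");p=cv2.imread("pics/top0.png");g=cv2.cvtColor(p,cv2.COLOR_BGR2GRAY);hsv=cv2.cvtColor(p,cv2.COLOR_BGR2HSV)
def show(name,mask,box,z):
    m=np.zeros_like(mask);u0,v0,u1,v1=box;m[v0:v1,u0:u1]=mask[v0:v1,u0:u1]
    m=cv2.morphologyEx(m,cv2.MORPH_CLOSE,np.ones((5,5)))
    cs,_=cv2.findContours(m,cv2.RETR_EXTERNAL,cv2.CHAIN_APPROX_NONE);c=max(cs,key=cv2.contourArea)
    W=h.onplane(ci,c.reshape(-1,2),z)[:,:2].astype(np.float32)
    print(name,cv2.minAreaRect(W),cv2.minEnclosingCircle(W))
lo=((hsv[...,1]<80)*255).astype(np.uint8)
show("mat",lo,(205,170,285,240),3)
show("charger",lo,(320,185,378,240),6)
show("tray",((g<70)*255).astype(np.uint8),(255,98,330,170),15)
show("pad",lo|((hsv[...,0]>70)&(hsv[...,0]<110)).astype(np.uint8)*255,(95,100,165,165),7)
show("earbuds",((hsv[...,0]>75)&(hsv[...,0]<105)&(hsv[...,1]>120)).astype(np.uint8)*255,(95,100,165,165),25)
show("speaker",((hsv[...,1]<40)&(g>150)).astype(np.uint8)*255,(130,175,190,235),67)
show("tracker",((g>170)).astype(np.uint8)*255,(342,198,366,222),18)
E
```

```text
to view A [-0.06, -0.5359, -0.5905, -0.0817]
mat ((465.8131408691406, 15.531421661376953), (125.68984985351562, 85.79303741455078), 76.25578308105469) ((465.45550537109375, 15.418965339660645), 74.4949722290039)
charger ((456.43743896484375, -215.7029266357422), (98.56026458740234, 100.08807373046875), 0.7742366790771484) ((457.3545837402344, -214.91993713378906), 50.91825866699219)
tray ((626.9276733398438, -84.85334777832031), (133.42166137695312, 133.73008728027344), 1.2721391916275024) ((627.0234375, -84.43817138671875), 67.88407897949219)
pad ((626.17236328125, 287.923828125), (101.66401672363281, 101.07032775878906), 70.23180389404297) ((626.21240234375, 287.472412109375), 69.64772033691406)
earbuds ((620.9249877929688, 289.5889587402344), (47.95927429199219, 60.747840881347656), 46.85340118408203) ((620.9207153320312, 289.6200256347656), 33.349063873291016)
speaker ((455.683837890625, 203.95565795898438), (58.456703186035156, 58.09440994262695), 25.18181800842285) ((455.798583984375, 203.6746368408203), 37.77872085571289)
tracker ((457.4898681640625, -220.07359313964844), (35.2983283996582, 38.18043518066406), 0.9142507910728455) ((457.680908203125, -220.21055603027344), 19.410724639892578)
```

>>> {"name": "jog_arm", "arguments": {"plan": [[[0, 0, 0], [-0.12, -0.13, -0.08], 1], [[0, 0, 0], [-0.16, -0.175, -0.08], 1], [[0, 0, 0], [-0.2, -0.22, -0.08], 1], [[0, 0, 0], [-0.24, -0.265, -0.08], 1], [[0, 0, 0], [-0.28, -0.31, -0.08], 1], [[0, 0, 0], [-0.32, -0.355, -0.08], 1], [[0, 0, 0], [-0.36, -0.4, -0.08], 1], [[0, 0, 0], [-0.4, -0.445, -0.08], 1], [[0, 0, 0], [-0.44, -0.49, -0.08], 1], [[0, 0, 0], [-0.48, -0.535, -0.08], 1], [[0, 0, 0], [-0.48, -0.535, -0.08], 1], [[0, 0, 0], [-0.48, -0.535, -0.08], 1]]}}

```text
time: 1.65
tool_pos: [480.9, -64.6, 327.9]
tcp_rot: [-180.0, -0.0, 164.8]
ft_force: [-0.1, 0.5, -0.1]
finger_gap: 85.5
```

```bash
python3 - <<'E'
from bench import *
import h,cv2,numpy as np,json
print(h.app(0,-.48,-.535,-.08))
ci=camera_info("wrist");p,d=snapshot("wrist");cv2.imwrite("pics/w1.png",p);np.save("pics/w1.npy",d);json.dump({k:np.array(v).tolist() for k,v in ci.items()},open("pics/w1.json","w"))
print(ci["origin"],ci["orientation"])
for n,P in [("tray",(627,-84.6,15)),("tin",(626.6,-86,55)),("charger",(457,-215.5,7)),("tracker",(457.6,-220.1,18)),("mat",(465.6,15.5,3))]: print(n,h.proj(ci,P).round(1))
E
```

```text
[np.float64(480.3873522906746), np.float64(-61.916639001105295), 328.29200000000003, 164.943]
[403.61209405 -43.64355925 453.69289873] [1.61706324e+02 9.70842937e-03 7.48607957e+01]
tray [[275.4 242.9]]
tin [[275.4 255.7]]
charger [[159.6 160.4]]
tracker [[154.3 163.3]]
mat [[315.  123.9]]
```

View pics/w1.png

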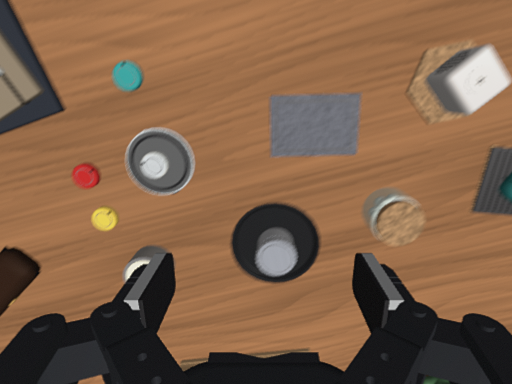

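Wrist view w1: tray at (275,243) with the tin top at (276,256), charger at (160,160) with the tracker at (154,164), mat at (315,124). All agree with the projections from the top view. Next I measure heights by two-view triangulation.

```bash
cat >> h.py <<'E'
def blob(mask,box):
    m=np.zeros(mask.shape,np.uint8);u0,v0,u1,v1=box;m[v0:v1,u0:u1]=mask[v0:v1,u0:u1].astype(np.uint8)*255
    m=cv2.morphologyEx(m,cv2.MORPH_CLOSE,np.ones((5,5)));m=cv2.morphologyEx(m,cv2.MORPH_OPEN,np.ones((3,3)))
    cs,_=cv2.findContours(m,cv2.RETR_EXTERNAL,cv2.CHAIN_APPROX_NONE);return max(cs,key=cv2.contourArea).reshape(-1,2).astype(np.float32)
def ell(c): 
    e=cv2.fitEllipse(c); return e
def fit(ci,c,z):
    W=onplane(ci,c,z)[:,:2].astype(np.float32); return cv2.minAreaRect(W),cv2.fitEllipse(W)
def r(o):
    if isinstance(o,(tuple,list)): return tuple(r(x) for x in o)
    return round(float(o),1)
E
python3 - <<'E'
from bench import *
import h,cv2,numpy as np,json
print(sense()["tool_pos"],sense()["qd"].round(2))
t=camera_info("top");w=json.load(open("pics/w1.json"))
T=cv2.imread("pics/top0.png");W=cv2.imread("pics/w1.png")
f=lambda p:(cv2.cvtColor(p,cv2.COLOR_BGR2GRAY),cv2.cvtColor(p,cv2.COLOR_BGR2HSV))
tg,th=f(T);wg,wh=f(W)
items={
"tintop":(tg>110,(282,112,308,143),wg>110,(250,240,303,281),55),
"tracker":(tg>170,(342,198,366,222),wg>170,(138,148,172,182),18),
"charger":(th[...,1]<80,(320,185,378,240),wh[...,1]<80,(115,118,205,205),7),
"tray":(tg<60,(255,98,330,170),wg<60,(222,195,328,290),15),
"mat":(th[...,1]<80,(205,170,285,240),wh[...,1]<80,(260,85,368,165),3)}
for n,(a,b,c,d,z) in items.items():
    ca=h.blob(a,b);cb=h.blob(c,d)
    ea=cv2.minAreaRect(ca) if n=="mat" else cv2.fitEllipse(ca);eb=cv2.minAreaRect(cb) if n=="mat" else cv2.fitEllipse(cb)
    P,g=h.tri(t,ea[0],w,eb[0]);print(n,"px",h.r(ea),h.r(eb),"tri",P.round(1),"gap",round(g,1))
    for cam,cc in ((t,ca),(w,cb)): print("   ",h.r(h.fit(cam,cc,z)))
E
```

```text
[481.93987345 -67.85510787 327.35657443] [ 4.17 -2.27  2.59  0.77  0.81  5.93]
tintop px ((294.0, 129.2), (26.0, 28.8), 30.3) ((276.2, 257.3), (35.1, 40.2), 76.5) tri [621.3 -83.1  69.1] gap 2.1
    (((627.3, -84.8), (60.6, 54.0), 0.4), ((625.9, -83.7), (55.8, 64.2), 64.6))
    (((630.2, -86.0), (58.2, 57.4), 74.9), ((629.9, -85.8), (56.5, 59.3), 31.6))
tracker px ((353.4, 210.0), (16.1, 16.8), 148.3) ((153.9, 164.9), (23.6, 25.7), 127.4) tri [ 456.6 -214.2   36.6] gap 1.5
    (((457.5, -219.0), (35.3, 36.1), 0.9), ((457.5, -219.8), (36.4, 36.7), 121.9))
    (((460.0, -221.5), (34.4, 35.9), 69.3), ((459.9, -221.6), (35.2, 36.2), 31.3))
charger px ((349.7, 210.7), (43.4, 44.7), 143.5) ((159.7, 160.6), (65.5, 70.9), 124.3) tri [ 456.1 -211.8   16.6] gap 0.3
    (((456.4, -215.4), (98.4, 100.0), 0.8), ((457.0, -214.7), (98.9, 99.4), 169.4))
    (((459.1, -215.5), (98.6, 102.5), 26.2), ((459.0, -216.0), (99.2, 102.3), 20.7))
tray px ((292.0, 134.7), (55.9, 58.5), 113.3) ((275.1, 242.4), (77.2, 85.8), 96.4) tri [624.6 -84.   17.8] gap 1.4
    (((625.7, -83.8), (131.0, 131.6), 1.3), ((626.3, -83.8), (130.9, 132.4), 132.5))
    (((629.0, -85.6), (135.6, 134.4), 74.9), ((629.0, -85.6), (132.4, 137.2), 117.1))
mat px ((246.6, 204.9), (56.6, 38.4), 14.9) ((315.1, 124.4), (61.8, 91.5), 88.5) tri [465.6  15.2   6.5] gap 0.8
    (((465.8, 15.5), (125.7, 85.8), 76.3), ((465.7, 15.6), (96.9, 150.3), 166.2))
    (((467.4, 13.9), (126.9, 86.6), 76.4), ((467.3, 13.9), (98.3, 150.9), 167.3))
```

```bash
python3 - <<'E'
import h
print(h.rel(627,-85,210,164.943))
E
```

```text
[0.0, -0.1476, 0.0158, 0.1183]
```

>>> {"name": "jog_arm", "arguments": {"plan": [[[0, 0, 0], [-0.04, 0.004, 0.03], 1], [[0, 0, 0], [-0.08, 0.009, 0.06], 1], [[0, 0, 0], [-0.12, 0.013, 0.09], 1], [[0, 0, 0], [-0.148, 0.016, 0.118], 1], [[0, 0, 0], [-0.148, 0.016, 0.118], 1], [[0, 0, 0], [-0.148, 0.016, 0.118], 1], [[0, 0, 0], [-0.148, 0.016, 0.118], 1], [[0, 0, 0], [-0.148, 0.016, 0.118], 1], [[0, 0, 0], [-0.148, 0.016, 0.118], 1]]}}

```text
time: 2.82
tool_pos: [627.5, -84.9, 211.3]
tcp_rot: [180.0, 0.1, 164.9]
ft_force: [0.3, -0.4, -0.1]
finger_gap: 85.4
```

```bash
cat >> h.py <<'E'
def shot(name):
    from bench import snapshot,camera_info,sense
    s=sense();ci=camera_info("wrist");p,d=snapshot("wrist");cv2.imwrite(f"pics/{name}.png",p)
    ci={k:np.array(v).tolist() for k,v in ci.items()};json.dump(ci,open(f"pics/{name}.json","w"))
    print("t",round(s["time"],2),"tcp",s["tool_pos"].round(1),s["tcp_rot"].round(1),"qd",abs(s["qd"]).max().round(2),"F",s["ft_force"].round(1),"gap",round(s["finger_gap"],1))
    return ci,p,cv2.cvtColor(p,cv2.COLOR_BGR2GRAY),cv2.cvtColor(p,cv2.COLOR_BGR2HSV)
E
python3 - <<'E'
import h
print(h.app(0,-.148,.016,.118));h.shot("w2")
E
```

```text
[np.float64(627.4626740709937), np.float64(-84.91337188244295), 210.29200000000003, 164.943]
t 2.83 tcp [627.5 -84.9 211.3] [1.800e+02 1.000e-01 1.649e+02] qd 0.6 F [ 0.3 -0.4 -0.1] gap 85.4
```

View pics/w2.png

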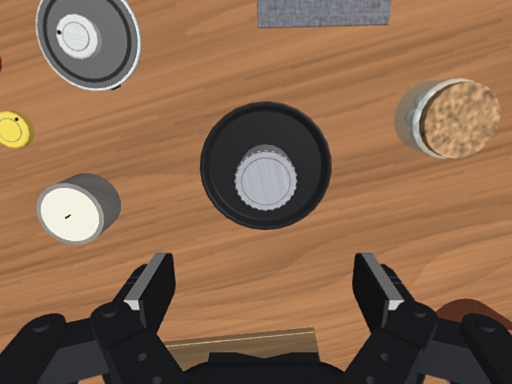

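w2: tray ring centred near (265,165), tin cap top near (266,181), tracker at (77,36).

```bash
python3 - <<'E'
from bench import *
import h,cv2,numpy as np,json
t=camera_info("top");w=json.load(open("pics/w2.json"))
T=cv2.imread("pics/top0.png");W=cv2.imread("pics/w2.png")
f=lambda p:(cv2.cvtColor(p,cv2.COLOR_BGR2GRAY),cv2.cvtColor(p,cv2.COLOR_BGR2HSV))
tg,th=f(T);wg,wh=f(W)
items={
"tintop":(tg>140,(282,112,308,140),wg>115,(225,148,305,215),55),
"tracker":(tg>170,(342,198,366,222),wg>185,(55,12,102,60),18),
"tray":(tg<60,(255,98,330,170),wg<55,(190,95,340,235),15)}
for n,(a,b,c,d,z) in items.items():
    ca=h.blob(a,b);cb=h.blob(c,d)
    ea=cv2.fitEllipse(ca);eb=cv2.fitEllipse(cb)
    P,g=h.tri(t,ea[0],w,eb[0]);print(n,"px",h.r(ea),h.r(eb),"tri",P.round(1),"gap",round(g,1))
    for cam,cc in ((t,ca),(w,cb)): print("   ",h.r(h.fit(cam,cc,z)))
E
```

```text
tintop px ((294.4, 128.0), (24.1, 26.2), 91.8) ((265.5, 179.8), (59.0, 60.5), 86.0) tri [620.7 -81.5  79.9] gap 0.7
    (((629.7, -84.7), (51.4, 54.3), 1.3), ((628.6, -84.6), (53.8, 56.6), 11.4))
    (((628.4, -83.0), (57.6, 57.8), 75.0), ((628.7, -83.1), (57.1, 57.8), 72.1))
tracker px ((353.4, 210.0), (16.1, 16.8), 148.3) ((76.8, 35.9), (36.5, 44.8), 149.6) tri [ 457.7 -220.7   14.1] gap 0.3
    (((457.5, -219.0), (35.3, 36.1), 0.9), ((457.5, -219.8), (36.4, 36.7), 121.9))
    (((458.9, -219.1), (35.8, 35.9), 65.4), ((459.1, -218.7), (35.4, 35.9), 57.5))
tray px ((292.0, 134.7), (55.9, 58.5), 113.3) ((265.0, 165.7), (125.8, 129.5), 95.1) tri [617.8 -80.8  40.6] gap 0.3
    (((625.7, -83.8), (131.0, 131.6), 1.3), ((626.3, -83.8), (130.9, 132.4), 132.5))
    (((628.0, -83.3), (137.8, 137.4), 14.4), ((628.0, -83.2), (136.8, 137.8), 134.4))
```

```bash
python3 - <<'E'
import cv2
p=cv2.imread("pics/scene0.png");a=cv2.resize(p[140:240,165:305],None,fx=5,fy=5,interpolation=cv2.INTER_CUBIC);cv2.imwrite("pics/s1.png",a)
a=cv2.resize(p[200:330,285:365],None,fx=5,fy=4.5,interpolation=cv2.INTER_CUBIC);cv2.imwrite("pics/s2.png",a)
E
```

```text
(no output)
```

View pics/s1.png

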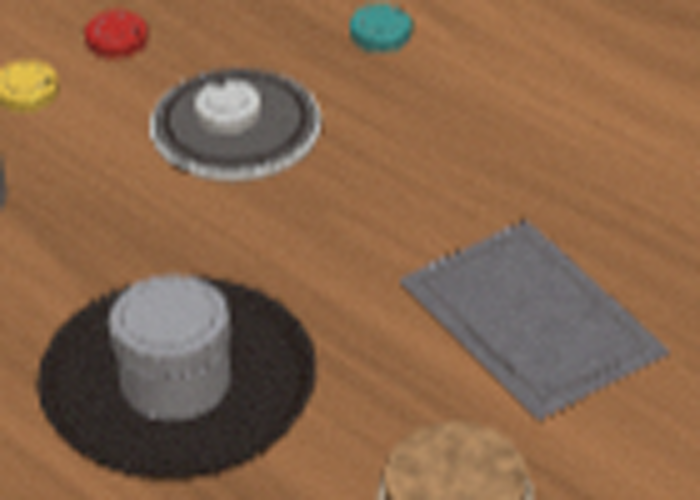

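View pics/s2.png

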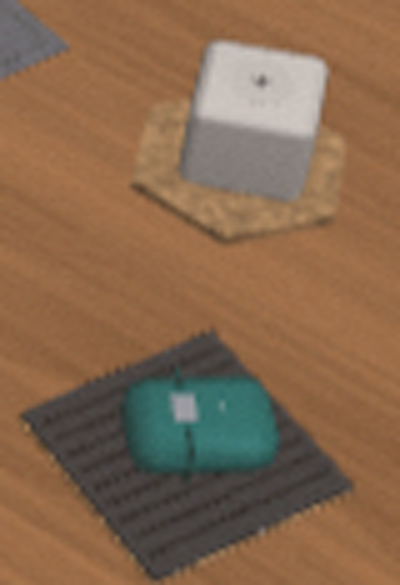

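Scene crops, in full-image pixels: tin top (198.6,202.2), tracker top (210.2,159.8), tray rim centre (200.2,215), charger (211.6,163.6), mat (271.6,203), speaker plus (336.8,217.4), pad centre (322,300).

```bash
python3 - <<'E'
from bench import *
import h,json
t=camera_info("top");s=camera_info("scene");w=json.load(open("pics/w2.json"))
for n,c,u,v in [("tin",w,(265.5,179.8),(198.6,202.2)),("tracker",w,(76.8,35.9),(210.2,159.8)),("tray",w,(265,165.7),(200.2,215)),
 ("charger",t,(349.7,210.7),(211.6,163.6)),("mat",t,(246.6,204.9),(271.6,203)),("spk",t,(155,204.2),(336.8,217.4)),("pad",t,(132.2,133.4),(322,300))]:
    P,g=h.tri(c,u,s,v);print(n,P.round(1),round(g,1))
E
```

```text
tin [627.7 -82.9  55.8] 0.2
tracker [ 459.1 -217.7   19.5] 0.5
tray [625.7 -83.1   9.2] 1.8
charger [ 456.8 -215.     5.5] 0.1
mat [464.9  16.7   0.9] 2.9
spk [455.9 204.8  67.4] 4.1
pad [625.7 288.6   0.8] 5.6
```

```bash
python3 - <<'E'
import h
print(h.rel(628.5,-83.5,46,164.943))
E
```

```text
[0.0, -0.0006, 0.0016, 0.1643]
```

>>> {"name": "jog_arm", "arguments": {"plan": [[[0, 0, 0], [-0.001, 0.002, 0.04], 1], [[0, 0, 0], [-0.001, 0.002, 0.08], 1], [[0, 0, 0], [-0.001, 0.002, 0.115], 1], [[0, 0, 0], [-0.001, 0.002, 0.135], 1], [[0, 0, 0], [-0.001, 0.002, 0.15], 1], [[0, 0, 0], [-0.001, 0.002, 0.164], 1], [[0, 0, 0], [-0.001, 0.002, 0.164], 0.6], [[0, 0, 0], [-0.001, 0.002, 0.164], 0], [[0, 0, 0], [-0.001, 0.002, 0.164], 0], [[0, 0, 0], [-0.001, 0.002, 0.164], -0.3], [[0, 0, 0], [-0.001, 0.002, 0.164], -0.5], [[0, 0, 0], [-0.001, 0.002, 0.164], -0.5]], "force": 50}}

```text
time: 4.38
tool_pos: [629.8, -83.4, 47.4]
tcp_rot: [180.0, 0.1, 164.9]
ft_force: [0.8, 0.4, 5.3]
finger_gap: 56.3
```

```bash
python3 - <<'E'
import h
print(h.app(0,-.001,.002,.164));h.shot("w3")
print(h.rel(628,-83.5,120,165), h.rel(466,15,120,165),h.rel(466,15,42.5,165))
E
```

```text
[np.float64(628.9479016489374), np.float64(-83.24181600790104), 46.29200000000003, 164.943]
t 4.38 tcp [629.8 -83.4  47.4] [1.800e+02 1.000e-01 1.649e+02] qd 0.14 F [0.8 0.4 5.3] gap 56.3
[-0.06, 0.0008, -0.0005, -0.0737] [-0.06, 0.1829, 0.0525, -0.0737] [-0.06, 0.1829, 0.0525, 0.0038]
```

View pics/w3.png

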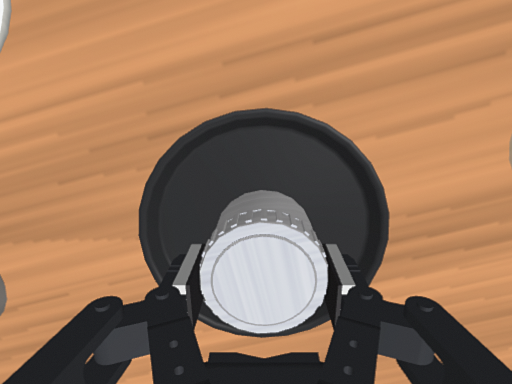

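>>> {"name": "jog_arm", "arguments": {"plan": [[[0, 0, 0], [0, 0, -0.01], -0.5], [[0, 0, 0], [0, 0, -0.03], -0.5], [[0, 0, 0], [0, 0, -0.055], -0.5], [[0, 0, 0], [0, 0, -0.074], -0.5], [[0, 0, 0], [0, 0, -0.074], -0.5], [[0, 0, 0], [0, 0, -0.074], -0.5]]}}

```text
time: 5.18
tool_pos: [628.5, -83.2, 119.7]
tcp_rot: [-180.0, -0.0, 164.9]
ft_force: [1.2, 0.5, -1.8]
finger_gap: 56.5
```

```bash
python3 - <<'E'
import h
print(h.app(0,0,0,-.074));h.shot("w4")
print(h.rel(466,15,120,165),h.rel(466,15,43,165))
E
```

```text
[np.float64(628.9479016489374), np.float64(-83.24181600790104), 120.29200000000003, 164.943]
t 5.17 tcp [628.5 -83.2 119.7] [-180.    -0.   164.9] qd 0.86 F [ 1.2  0.5 -1.8] gap 56.5
[-0.06, 0.1829, 0.0525, 0.0003] [-0.06, 0.1829, 0.0525, 0.0773]
```

View pics/w4.png

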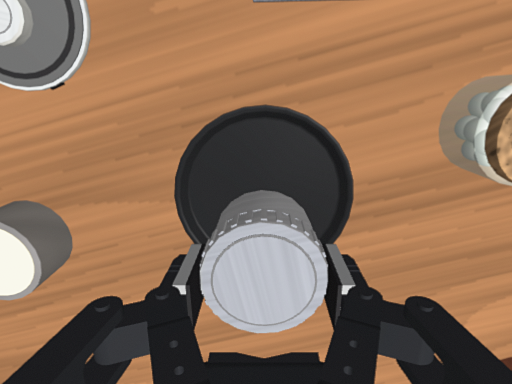

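>>> {"name": "jog_arm", "arguments": {"plan": [[[0, 0, 0], [0.03, 0.009, 0], -0.5], [[0, 0, 0], [0.065, 0.019, 0], -0.5], [[0, 0, 0], [0.1, 0.029, 0], -0.5], [[0, 0, 0], [0.135, 0.039, 0], -0.5], [[0, 0, 0], [0.165, 0.047, 0], -0.5], [[0, 0, 0], [0.183, 0.0525, 0.015], -0.5], [[0, 0, 0], [0.183, 0.0525, 0.04], -0.5], [[0, 0, 0], [0.183, 0.0525, 0.06], -0.5], [[0, 0, 0], [0.183, 0.0525, 0.07], -0.5], [[0, 0, 0], [0.183, 0.0525, 0.075], -0.5], [[0, 0, 0], [0.183, 0.0525, 0.0775], -0.5], [[0, 0, 0], [0.183, 0.0525, 0.0775], -0.5]]}}

```text
time: 6.72
tool_pos: [466.5, 14.9, 43.5]
tcp_rot: [180.0, 0.1, 164.9]
ft_force: [-0.0, 0.8, -1.5]
finger_gap: 56.3
```

```bash
python3 - <<'E'
import h
print(h.app(0,.183,.0525,.0775));h.shot("w5")
E
```

```text
[np.float64(465.8691247338587), np.float64(14.995460623131407), 42.79200000000003, 164.943]
t 6.72 tcp [466.5  14.9  43.5] [1.800e+02 1.000e-01 1.649e+02] qd 0.61 F [-0.   0.8 -1.5] gap 56.3
```

View pics/w5.png

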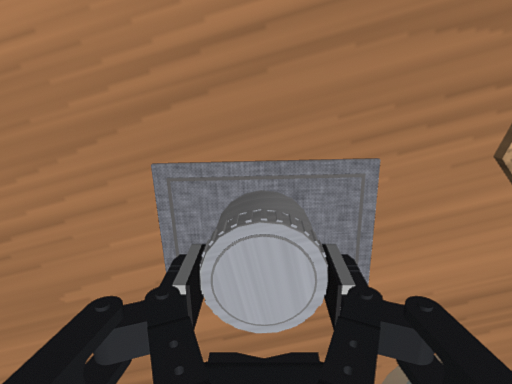

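>>> {"name": "jog_arm", "arguments": {"plan": [[[0, 0, 0], [0, 0, 0.0005], -0.5], [[0, 0, 0], [0, 0, 0.001], -0.5], [[0, 0, 0], [0, 0, 0.001], -0.5], [[0, 0, 0], [0, 0, 0.001], -0.5]]}}

```text
time: 7.28
tool_pos: [466.7, 14.9, 43.3]
tcp_rot: [180.0, 0.1, 164.9]
ft_force: [-5.8, 0.5, 11.9]
finger_gap: 56.7
```

>>> {"name": "jog_arm", "arguments": {"plan": [[[0, 0, 0], [0, 0, 0.0005], -0.1], [[0, 0, 0], [0, 0, 0.0005], 0.4], [[0, 0, 0], [0, 0, 0.0005], 0.8], [[0, 0, 0], [0, 0, 0.0005], 1], [[0, 0, 0], [0, 0, 0], 1], [[0, 0, 0], [0, 0, -0.03], 1], [[0, 0, 0], [0, 0, -0.07], 1], [[0, 0, 0], [0, 0, -0.11], 1], [[0, 0, 0], [0, 0, -0.15], 1], [[0, 0, 0], [0, 0, -0.15], 1], [[0, 0, 0], [0, 0, -0.15], 1], [[0, 0, 0], [0, 0, -0.15], 1]]}}

```text
time: 8.78
tool_pos: [464.9, 15.1, 190.1]
tcp_rot: [-180.0, -0.2, 164.9]
ft_force: [-0.2, 0.2, -0.6]
finger_gap: 85.9
```

```bash
python3 - <<'E'
import h
h.app(0,0,0,.001);print(h.app(0,0,0,-.15));h.shot("w6")
print(h.rel(458,-219,150,165))
E
```

```text
[np.float64(465.8691247338587), np.float64(14.995460623131407), 191.79200000000003, 164.943]
t 8.78 tcp [464.9  15.1 190.1] [-180.    -0.2  164.9] qd 0.23 F [-0.2  0.2 -0.6] gap 85.9
[-0.06, -0.0532, -0.228, 0.0418]
```

View pics/w6.png

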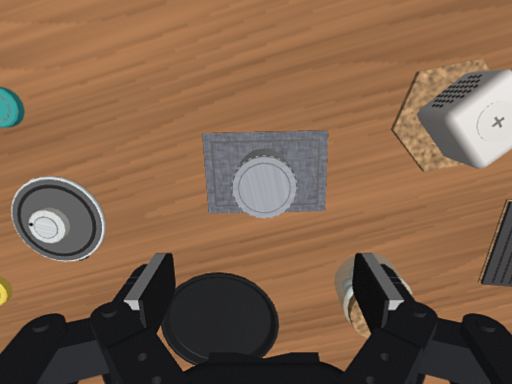

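w6: the tin stands upright on the mat, with its cap at (265,186). Next is the tracker.

>>> {"name": "jog_arm", "arguments": {"plan": [[[0, 0, 0], [-0.01, -0.04, 0.005], 0.3], [[0, 0, 0], [-0.02, -0.085, 0.015], 0.3], [[0, 0, 0], [-0.03, -0.13, 0.025], 0.3], [[0, 0, 0], [-0.04, -0.175, 0.035], 0.3], [[0, 0, 0], [-0.05, -0.21, 0.05], 0.3], [[0, 0, 0], [-0.053, -0.228, 0.062], 0.3], [[0, 0, 0], [-0.053, -0.228, 0.062], 0.3], [[0, 0, 0], [-0.053, -0.228, 0.062], 0.3], [[0, 0, 0], [-0.053, -0.228, 0.062], 0.3], [[0, 0, 0], [-0.053, -0.228, 0.062], 0.3]]}}

```text
time: 10.07
tool_pos: [458.3, -218.3, 130.3]
tcp_rot: [-180.0, 0.1, 165.0]
ft_force: [0.7, -0.8, 0.3]
finger_gap: 55.5
```

```bash
python3 - <<'E'
import h,cv2
print(h.app(0,-.053,-.228,.062));ci,p,g,hsv=h.shot("w7")
c=h.blob(g>185,(215,130,315,240));print(h.r(cv2.boundingRect(c)),h.r(h.fit(ci,c,18)))
E
```

```text
[np.float64(457.81971437099713), np.float64(-218.94514507158388), 129.79200000000003, 164.943]
t 10.07 tcp [ 458.3 -218.3  130.3] [-1.80e+02  1.00e-01  1.65e+02] qd 0.24 F [ 0.7 -0.8  0.3] gap 55.5
(240.0, 174.0, 45.0, 43.0) (((458.4, -219.5), (35.7, 35.8), 75.0), ((458.1, -219.2), (35.5, 35.9), 86.7))
```

View pics/w7.png

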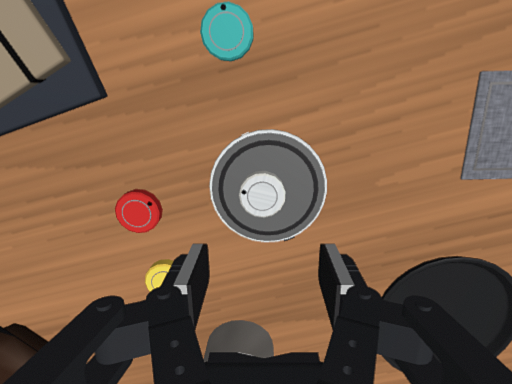

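```bash
python3 - <<'E'
import h
print(h.rel(458.2,-219.3,23.5,164.943))
E
```

```text
[0.0, -0.0005, -0.0002, 0.1063]
```

>>> {"name": "jog_arm", "arguments": {"plan": [[[0, 0, 0], [-0.0005, 0, 0.035], 0.3], [[0, 0, 0], [-0.0005, 0, 0.07], 0.3], [[0, 0, 0], [-0.0005, 0, 0.09], 0.3], [[0, 0, 0], [-0.0005, 0, 0.1], 0.2], [[0, 0, 0], [-0.0005, 0, 0.1065], 0.2], [[0, 0, 0], [-0.0005, 0, 0.1065], 0.2], [[0, 0, 0], [-0.0005, 0, 0.1065], 0.2]], "force": 30}}

```text
time: 11.0
tool_pos: [459.0, -219.5, 24.2]
tcp_rot: [-180.0, 0.1, 164.9]
ft_force: [-0.4, 0.9, 0.3]
finger_gap: 51.3
```

>>> {"name": "jog_arm", "arguments": {"plan": [[[0, 0, 0], [0, 0, 0], 0.1], [[0, 0, 0], [0, 0, 0], 0], [[0, 0, 0], [0, 0, 0], -0.1], [[0, 0, 0], [0, 0, 0], -0.4], [[0, 0, 0], [0, 0, 0], -0.6], [[0, 0, 0], [0, 0, 0], -0.6]]}}

```text
time: 11.75
tool_pos: [458.5, -219.2, 23.7]
tcp_rot: [-180.0, 0.0, 164.9]
ft_force: [-2.8, 1.1, 6.4]
finger_gap: 36.5
```

```bash
python3 - <<'E'
import h
print(h.app(0,-.0005,0,.1065));h.shot("w8")
E
```

```text
[np.float64(458.3025483036999), np.float64(-219.07503499971844), 23.29200000000003, 164.943]
t 11.75 tcp [ 458.5 -219.2   23.7] [-180.     0.   164.9] qd 0.12 F [-2.8  1.1  6.4] gap 36.5
```

View pics/w8.png

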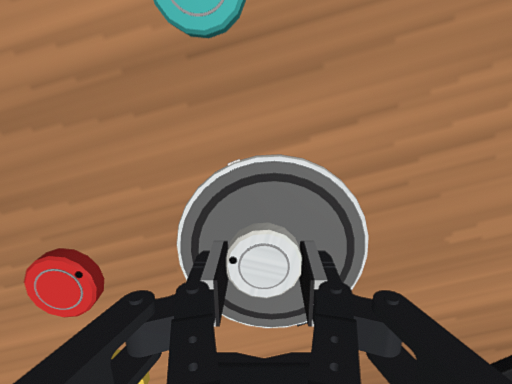

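```bash
python3 - <<'E'
import h
print(h.rel(627.5,-83.4,93,164.943))
E
```

```text
[0.0, -0.1281, 0.175, -0.0697]
```

>>> {"name": "jog_arm", "arguments": {"plan": [[[0, 0, 0], [0, 0, -0.01], -0.6], [[0, 0, 0], [0, 0, -0.035], -0.6], [[0, 0, 0], [0, 0, -0.07], -0.6], [[0, 0, 0], [-0.02, 0.03, -0.07], -0.6], [[0, 0, 0], [-0.045, 0.065, -0.07], -0.6], [[0, 0, 0], [-0.07, 0.1, -0.07], -0.6], [[0, 0, 0], [-0.095, 0.135, -0.07], -0.6], [[0, 0, 0], [-0.12, 0.165, -0.07], -0.6], [[0, 0, 0], [-0.128, 0.175, -0.07], -0.6], [[0, 0, 0], [-0.128, 0.175, -0.07], -0.6], [[0, 0, 0], [-0.128, 0.175, -0.07], -0.6], [[0, 0, 0], [-0.128, 0.175, -0.07], -0.6]]}}

```text
time: 13.3
tool_pos: [626.6, -84.3, 93.3]
tcp_rot: [-180.0, -0.0, 164.9]
ft_force: [-0.2, -0.8, -0.9]
finger_gap: 36.3
```

```bash
python3 - <<'E'
import h,cv2
print(h.app(0,-.128,.175,-.07));ci,p,g,hsv=h.shot("w9")
print(h.rel(627.5,-83.4,23.5,164.943))
E
```

```text
[np.float64(627.3695099226946), np.float64(-83.33498015620015), 93.29200000000003, 164.943]
t 13.3 tcp [626.6 -84.3  93.3] [-180.    -0.   164.9] qd 0.27 F [-0.2 -0.8 -0.9] gap 36.3
[0.0, -0.0001, -0.0, 0.0698]
```

View pics/w9.png

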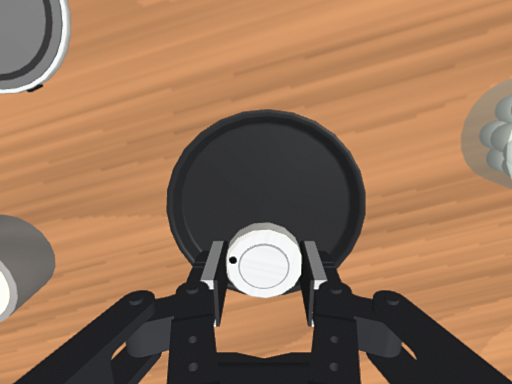

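```bash
python3 - <<'E'
import h,cv2,json,numpy as np
ci=json.load(open("pics/w9.json"));g=cv2.cvtColor(cv2.imread("pics/w9.png"),cv2.COLOR_BGR2GRAY)
c=h.blob(g<75,(150,90,390,240)); c=c[c[:,1]<230]
W=h.onplane(ci,c,15)[:,:2].astype(float)
A=np.c_[2*W,np.ones(len(W))];s=np.linalg.lstsq(A,(W**2).sum(1),rcond=None)[0];print(s[:2].round(1),np.sqrt(s[2]+s[0]**2+s[1]**2).round(1))
E
```

```text
[613.8 -79.2] 58.6
```

>>> {"name": "jog_arm", "arguments": {"plan": [[[0, 0, 0], [0, 0, 0.025], -0.6], [[0, 0, 0], [0, 0, 0.045], -0.6], [[0, 0, 0], [0, 0, 0.06], -0.6], [[0, 0, 0], [0, 0, 0.067], -0.6], [[0, 0, 0], [0, 0, 0.0695], -0.6], [[0, 0, 0], [0, 0, 0.0695], -0.6], [[0, 0, 0], [0, 0, 0.0695], -0.6]]}}

```text
time: 14.22
tool_pos: [628.0, -83.4, 24.5]
tcp_rot: [180.0, 0.1, 164.9]
ft_force: [0.2, 0.3, -0.4]
finger_gap: 35.9
```

>>> {"name": "jog_arm", "arguments": {"plan": [[[0, 0, 0], [0, 0, 0.0005], -0.6], [[0, 0, 0], [0, 0, 0.001], -0.6], [[0, 0, 0], [0, 0, 0.001], -0.6]]}}

```text
time: 14.6
tool_pos: [627.9, -83.4, 23.8]
tcp_rot: [180.0, 0.1, 164.9]
ft_force: [-2.2, -0.0, 5.2]
finger_gap: 36.1
```

```bash
python3 - <<'E'
import h,cv2,json,numpy as np
h.app(0,0,0,.0695);print(h.app(0,0,0,.001))
ci=json.load(open("pics/w9.json"));p=cv2.imread("pics/w9.png")
a=np.linspace(0,2*np.pi,90)
for r in (71,66): 
    q=h.proj(ci,np.c_[627.4+r*np.cos(a),-83.4+r*np.sin(a),0*a+15])
    for u in q: cv2.circle(p,tuple(int(x) for x in u.round()),1,(0,255,0) if r==71 else (0,0,255),-1)
cv2.imwrite("pics/w9b.png",p[60:300,120:420])
E
```

```text
[np.float64(627.3695099226946), np.float64(-83.33498015620015), 22.79200000000003, 164.943]
```

View pics/w9b.png

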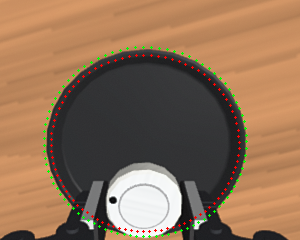

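The rim circle overlay fits w9 to within 1–2 px, so the tray centre is about (627.4,-83.4). Force 5 N shows the tracker resting. Next I release, rise and head for the earbuds.

>>> {"name": "jog_arm", "arguments": {"plan": [[[0, 0, 0], [0, 0, 0], -0.2], [[0, 0, 0], [0, 0, 0], 0.1], [[0, 0, 0], [0, 0, 0], 0.1], [[0, 0, 0], [0, 0, -0.005], 0.2], [[0, 0, 0], [0, 0, -0.03], 0.2], [[0, 0, 0], [0, 0, -0.07], 0.2], [[0, 0, 0], [0, 0, -0.11], 0.2], [[0, 0, 0], [0, 0, -0.15], 0.5], [[0, 0, 0], [0, 0, -0.15], 0.5], [[0, 0, 0], [0, 0, -0.15], 0.5], [[0, 0, 0], [0, 0, -0.15], 0.5]]}}

```text
time: 15.98
tool_pos: [626.4, -83.1, 171.0]
tcp_rot: [-180.0, -0.2, 164.9]
ft_force: [0.4, -0.8, -0.2]
finger_gap: 64.1
```

```bash
python3 - <<'E'
import h,cv2
print(h.app(0,0,0,-.15));ci,p,g,hsv=h.shot("w10")
c=h.blob(g>170,(215,130,315,240));print(h.r(cv2.boundingRect(c)),h.r(h.fit(ci,c,18)))
print(h.rel(621,289,170,137))
E
```

```text
[np.float64(627.3695099226946), np.float64(-83.33498015620015), 172.79200000000003, 164.943]
t 15.97 tcp [626.4 -83.1 171. ] [-180.    -0.2  164.9] qd 0.21 F [ 0.4 -0.8 -0.2] gap 64.1
(244.0, 164.0, 40.0, 38.0) (((627.5, -83.2), (36.5, 35.9), 75.0), ((627.5, -83.1), (36.3, 36.6), 73.5))
[27.94, 0.1029, 0.3579, 0.0028]
```

View pics/w10.png

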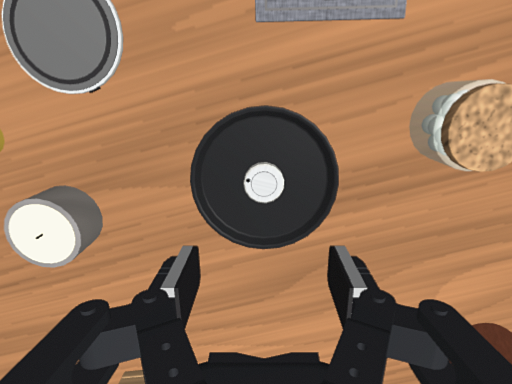

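```bash
python3 - <<'E'
import h,cv2,json,numpy as np
ci=json.load(open("pics/w10.json"));hsv=cv2.cvtColor(cv2.imread("pics/w10.png"),cv2.COLOR_BGR2HSV)
for th in (60,75):
    c=h.blob((hsv[...,2]<th),(180,95,350,246));c=cv2.convexHull(c);c=c.reshape(-1,2)
    c=c[c[:,1]<244];print(cv2.boundingRect(c),h.r(h.fit(ci,c,13)))
E
```

```text
(191, 107, 147, 137) (((625.8, -82.2), (139.2, 132.6), 73.9), ((628.7, -83.4), (138.5, 139.5), 134.3))
(191, 106, 147, 137) (((625.1, -82.1), (139.5, 132.8), 75.0), ((628.4, -83.2), (139.5, 140.2), 124.3))
```

>>> {"name": "jog_arm", "arguments": {"plan": [[[0, 0, 4], [0.012, 0.04, 0.002], 0.8], [[0, 0, 9], [0.025, 0.09, 0.003], 0.8], [[0, 0, 14], [0.04, 0.14, 0.003], 0.8], [[0, 0, 19], [0.055, 0.19, 0.003], 0.8], [[0, 0, 24], [0.07, 0.24, 0.003], 0.8], [[0, 0, 28], [0.085, 0.29, 0.003], 0.8], [[0, 0, 28], [0.098, 0.335, 0.003], 0.8], [[0, 0, 28], [0.103, 0.358, 0.003], 0.8], [[0, 0, 28], [0.103, 0.358, 0.003], 0.8], [[0, 0, 28], [0.103, 0.358, 0.003], 0.8], [[0, 0, 28], [0.103, 0.358, 0.003], 0.8], [[0, 0, 28], [0.103, 0.358, 0.003], 0.8]]}}

```text
time: 17.52
tool_pos: [621.2, 288.0, 169.9]
tcp_rot: [-180.0, 0.0, 136.9]
ft_force: [-0.1, -0.1, 0.5]
finger_gap: 76.7
```

```bash
python3 - <<'E'
import h,cv2
print(h.app(28,.103,.358,.003));ci,p,g,hsv=h.shot("w11")
m=(hsv[...,0]>75)&(hsv[...,0]<105)&(hsv[...,1]>110)
c=h.blob(m,(180,110,340,250));print(cv2.boundingRect(c))
for z in (21,28,35):print(z,h.r(h.fit(ci,c,z)))
E
```

```text
[np.float64(620.9069083302634), np.float64(289.13144085468446), 169.79200000000003, 136.943]
t 17.52 tcp [621.2 288.  169.9] [-180.     0.   136.9] qd 0.28 F [-0.1 -0.1  0.5] gap 76.7
(242, 145, 53, 69)
21 (((622.6, 292.3), (46.1, 65.0), 43.7), ((622.6, 292.2), (50.1, 71.9), 43.9))
28 (((621.1, 293.6), (44.9, 63.3), 43.7), ((621.1, 293.5), (48.8, 70.1), 43.9))
35 (((619.6, 294.9), (43.7, 61.7), 43.7), ((619.6, 294.8), (47.6, 68.2), 43.9))
```

View pics/w11.png

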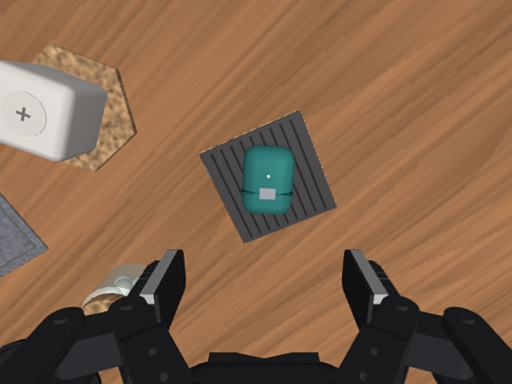

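```bash
python3 - <<'E'
import h
print(h.rel(622.3,291.8,23.5,133.7))
E
```

```text
[3.24, 0.0008, 0.0029, 0.1463]
```

>>> {"name": "jog_arm", "arguments": {"plan": [[[0, 0, 3.2], [0.001, 0.003, 0.04], 0.8], [[0, 0, 3.2], [0.001, 0.003, 0.08], 0.7], [[0, 0, 3.2], [0.001, 0.003, 0.115], 0.7], [[0, 0, 3.2], [0.001, 0.003, 0.135], 0.7], [[0, 0, 3.2], [0.001, 0.003, 0.146], 0.7], [[0, 0, 3.2], [0.001, 0.003, 0.146], 0.6], [[0, 0, 3.2], [0.001, 0.003, 0.146], 0.4], [[0, 0, 3.2], [0.001, 0.003, 0.146], 0.2], [[0, 0, 3.2], [0.001, 0.003, 0.146], 0], [[0, 0, 3.2], [0.001, 0.003, 0.146], -0.3], [[0, 0, 3.2], [0.001, 0.003, 0.146], -0.5], [[0, 0, 3.2], [0.001, 0.003, 0.146], -0.5]], "force": 25}}

```text
time: 19.08
tool_pos: [623.2, 292.4, 25.3]
tcp_rot: [179.9, 0.1, 133.7]
ft_force: [-0.1, 0.7, 6.3]
finger_gap: 45.5
```

```bash
python3 - <<'E'
import h
print(h.app(3.2,.001,.003,.146));h.shot("w12")
E
```

```text
[np.float64(622.2244102701155), np.float64(292.0061910418287), 23.79200000000003, 133.74300000000002]
t 19.07 tcp [623.2 292.4  25.3] [1.799e+02 1.000e-01 1.337e+02] qd 0.07 F [-0.1  0.7  6.3] gap 45.5
```

View pics/w12.png

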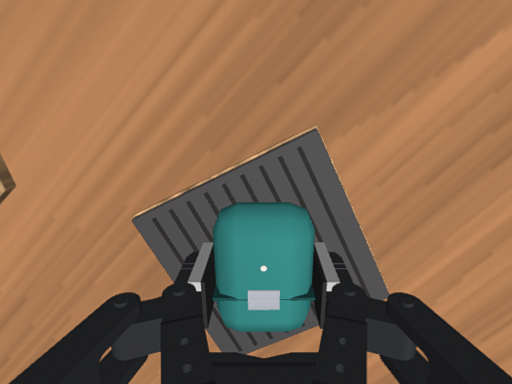

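```bash
python3 - <<'E'
import h,cv2,json,numpy as np
ci=json.load(open("pics/w7.json"));p=cv2.imread("pics/w7.png");hsv=cv2.cvtColor(p,cv2.COLOR_BGR2HSV)
c=h.blob(hsv[...,1]<70,(200,120,336,242));c=cv2.convexHull(c).reshape(-1,2);c=c[c[:,1]<240];print(cv2.boundingRect(c),h.r(h.fit(ci,c,6)))
print(h.rel(458,-215.3,104,133.743))
E
```

```text
(209, 129, 118, 111) (((456.2, -214.0), (98.7, 96.2), 76.6), ((457.9, -214.3), (99.0, 100.1), 85.2))
[0.0, -0.253, -0.4694, -0.0802]
```

>>> {"name": "jog_arm", "arguments": {"plan": [[[0, 0, 0], [0, 0, -0.01], -0.5], [[0, 0, 0], [0, 0, -0.03], -0.5], [[0, 0, 0], [0, 0, -0.06], -0.5], [[0, 0, 0], [0, 0, -0.085], -0.5], [[0, 0, 0], [0, 0, -0.085], -0.5], [[0, 0, 0], [0, 0, -0.085], -0.5]]}}

```text
time: 19.88
tool_pos: [621.9, 291.9, 108.4]
tcp_rot: [-180.0, -0.0, 133.7]
ft_force: [-0.0, -0.1, -1.2]
finger_gap: 45.4
```

```bash
python3 - <<'E'
import h
print(h.app(0,0,0,-.085));h.shot("w13");print(h.rel(457.7,-215.3,109,133.743))
E
```

```text
[np.float64(622.2244102701155), np.float64(292.0061910418287), 108.79200000000003, 133.74300000000002]
t 19.88 tcp [621.9 291.9 108.4] [-180.    -0.   133.7] qd 1.08 F [-0.  -0.1 -1.2] gap 45.4
[0.0, -0.2527, -0.4696, -0.0002]
```

View pics/w13.png

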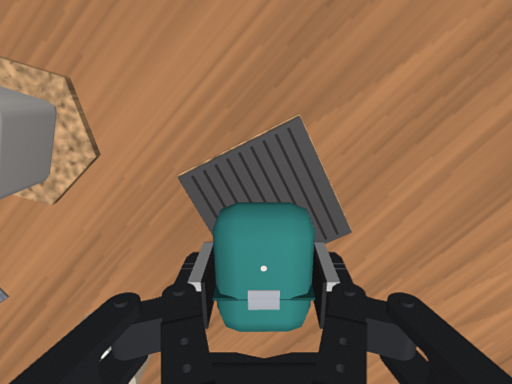

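```bash
python3 - <<'E'
import h,cv2,json
ci=json.load(open("pics/w13.json"));hsv=cv2.cvtColor(cv2.imread("pics/w13.png"),cv2.COLOR_BGR2HSV)
m=(hsv[...,0]>75)&(hsv[...,0]<105)&(hsv[...,1]>90)
c=h.blob(m,(180,180,340,350));c=cv2.convexHull(c).reshape(-1,2)
print(h.r(h.fit(ci,c,105.5)))
E
```

```text
(((622.7, 291.3), (50.2, 69.4), 43.8), ((623.4, 290.8), (57.1, 79.1), 44.4))
```

>>> {"name": "jog_arm", "arguments": {"plan": [[[0, 0, 0], [-0.015, -0.03, 0], -0.5], [[0, 0, 0], [-0.035, -0.07, 0], -0.5], [[0, 0, 0], [-0.058, -0.11, 0], -0.5], [[0, 0, 0], [-0.08, -0.15, 0], -0.5], [[0, 0, 0], [-0.102, -0.19, 0], -0.5], [[0, 0, 0], [-0.124, -0.23, 0], -0.5], [[0, 0, 0], [-0.146, -0.27, 0], -0.5], [[0, 0, 0], [-0.167, -0.31, 0], -0.5], [[0, 0, 0], [-0.188, -0.35, 0], -0.5], [[0, 0, 0], [-0.21, -0.39, 0], -0.5], [[0, 0, 0], [-0.23, -0.43, 0], -0.5], [[0, 0, 0], [-0.245, -0.455, 0], -0.5]]}}

```text
time: 21.42
tool_pos: [461.1, -200.8, 107.3]
tcp_rot: [-179.9, -0.1, 133.7]
ft_force: [0.1, 0.2, -0.6]
finger_gap: 45.3
```

```bash
python3 - <<'E'
import h
print(h.app(0,-.245,-.455,0))
E
```

```text
[np.float64(462.9094449664523), np.float64(-199.59195971780608), 108.79200000000003, 133.74300000000002]
```

```bash
python3 - <<'E'
import h
print(h.rel(457.2,-214.2,24.3,133.743))
E
```

```text
[0.0, -0.0066, -0.0142, 0.0845]
```

>>> {"name": "jog_arm", "arguments": {"plan": [[[0, 0, 0], [-0.0065, -0.014, 0], -0.5], [[0, 0, 0], [-0.0065, -0.014, 0.02], -0.5], [[0, 0, 0], [-0.0065, -0.014, 0.045], -0.5], [[0, 0, 0], [-0.0065, -0.014, 0.065], -0.5], [[0, 0, 0], [-0.0065, -0.014, 0.078], -0.5], [[0, 0, 0], [-0.0065, -0.014, 0.083], -0.5], [[0, 0, 0], [-0.0065, -0.014, 0.084], -0.5], [[0, 0, 0], [-0.0065, -0.014, 0.084], -0.5], [[0, 0, 0], [-0.0065, -0.014, 0.084], -0.5]]}}

```text
time: 22.55
tool_pos: [457.6, -214.1, 25.2]
tcp_rot: [180.0, 0.0, 133.7]
ft_force: [0.1, -0.5, -1.0]
finger_gap: 45.6
```

```bash
python3 - <<'E'
import h
print(h.app(0,-.0065,-.014,.084));h.shot("w14")
E
```

```text
[np.float64(457.2894279753857), np.float64(-213.96782174483326), 24.79200000000003, 133.74300000000002]
t 22.55 tcp [ 457.6 -214.1   25.2] [180.    0.  133.7] qd 0.08 F [ 0.1 -0.5 -1. ] gap 45.6
```

View pics/w14.png

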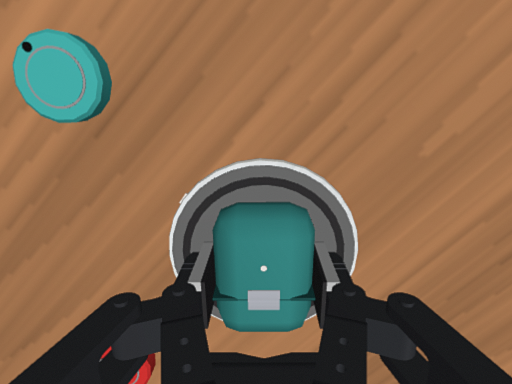

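>>> {"name": "jog_arm", "arguments": {"plan": [[[0, 0, 0], [0, 0, 0.0005], -0.5], [[0, 0, 0], [0, 0, 0.001], -0.5], [[0, 0, 0], [0, 0, 0.0013], -0.5], [[0, 0, 0], [0, 0, 0.0013], -0.5]]}}

```text
time: 23.1
tool_pos: [457.6, -214.1, 25.1]
tcp_rot: [180.0, 0.0, 133.8]
ft_force: [-6.8, 3.4, 16.9]
finger_gap: 45.8
```

Touching (17 N at the wrist). I release slowly and rise.

>>> {"name": "jog_arm", "arguments": {"plan": [[[0, 0, 0], [0, 0, 0.0008], -0.5], [[0, 0, 0], [0, 0, 0.0005], 0.15], [[0, 0, 0], [0, 0, 0.0005], 0.4], [[0, 0, 0], [0, 0, 0.0005], 0.6], [[0, 0, 0], [0, 0, 0.0005], 0.6], [[0, 0, 0], [0, 0, -0.02], 0.6], [[0, 0, 0], [0, 0, -0.06], 0.6], [[0, 0, 0], [0, 0, -0.11], 0.8], [[0, 0, 0], [0, 0, -0.15], 1], [[0, 0, 0], [0, 0, -0.15], 1], [[0, 0, 0], [0, 0, -0.15], 1], [[0, 0, 0], [0, 0, -0.15], 1]]}}

```text
time: 24.6
tool_pos: [456.3, -213.4, 171.6]
tcp_rot: [-180.0, -0.2, 133.7]
ft_force: [1.7, -0.2, -0.3]
finger_gap: 85.3
```

```bash
python3 - <<'E'
import h,cv2
h.app(0,0,0,.0013);print(h.app(0,0,0,-.15));ci,p,g,hsv=h.shot("w15")
m=(hsv[...,0]>75)&(hsv[...,0]<105)&(hsv[...,1]>110)
c=h.blob(m,(200,120,330,250));print("case",h.r(h.fit(ci,c,21)))
c=h.blob((hsv[...,1]<70)|m,(195,115,340,260));c=cv2.convexHull(c).reshape(-1,2);print(cv2.boundingRect(c),"charger",h.r(h.fit(ci,c,6)))
print(h.rel(455.8,204,190,115.2))
E
```

```text
[np.float64(457.2894279753857), np.float64(-213.96782174483326), 173.49200000000002, 133.74300000000002]
t 24.6 tcp [ 456.3 -213.4  171.6] [-180.    -0.2  133.7] qd 0.21 F [ 1.7 -0.2 -0.3] gap 85.3
case (((458.0, -213.9), (45.6, 63.7), 43.8), ((458.1, -214.0), (49.7, 72.0), 44.2))
(213, 128, 102, 99) charger (((457.5, -214.0), (98.7, 98.6), 43.8), ((457.9, -214.1), (99.2, 99.9), 78.6))
[18.54, 0.303, 0.2879, -0.0165]
```

View pics/w15.png

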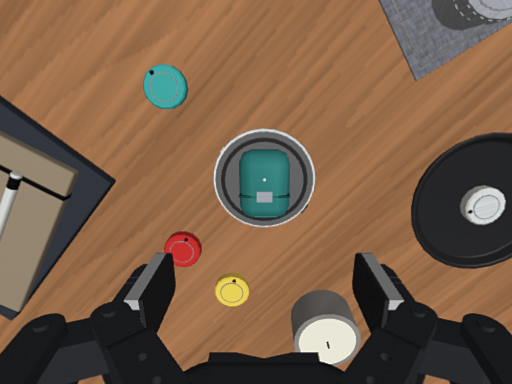

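w15: the case is centred on the charger, 0.1 mm apart by the fit. Next is the speaker.

>>> {"name": "jog_arm", "arguments": {"plan": [[[0, 0, 3], [0.035, 0.03, -0.016], 1], [[0, 0, 6], [0.07, 0.065, -0.016], 1], [[0, 0, 9], [0.105, 0.1, -0.016], 1], [[0, 0, 12], [0.14, 0.133, -0.016], 1], [[0, 0, 15], [0.175, 0.166, -0.016], 1], [[0, 0, 18.5], [0.21, 0.2, -0.016], 1], [[0, 0, 18.5], [0.245, 0.233, -0.016], 1], [[0, 0, 18.5], [0.28, 0.266, -0.016], 1], [[0, 0, 18.5], [0.303, 0.288, -0.016], 1], [[0, 0, 18.5], [0.303, 0.288, -0.016], 1], [[0, 0, 18.5], [0.303, 0.288, -0.016], 1], [[0, 0, 18.5], [0.303, 0.288, -0.016], 1]]}}

```text
time: 26.15
tool_pos: [455.8, 203.1, 189.1]
tcp_rot: [-180.0, 0.0, 115.2]
ft_force: [-0.1, -0.8, 0.1]
finger_gap: 85.4
```

```bash
python3 - <<'E'
import h,cv2
print(h.app(18.5,.303,.288,-.016));ci,p,g,hsv=h.shot("w16")
E
```

```text
[np.float64(455.8528654059502), np.float64(204.0643974536205), 189.49200000000002, 115.24300000000002]
t 26.15 tcp [455.8 203.1 189.1] [-180.     0.   115.2] qd 0.26 F [-0.1 -0.8  0.1] gap 85.4
```

View pics/w16.png

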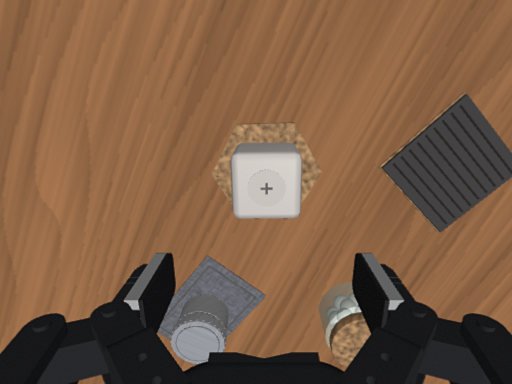

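w16: speaker top with its plus at (266,188), sides square to the jaws. Coaster around (266,170). Pad at right.

```bash
python3 - <<'E'
import h,cv2,json
from bench import camera_info
ci=json.load(open("pics/w16.json"));p=cv2.imread("pics/w16.png");g=cv2.cvtColor(p,cv2.COLOR_BGR2GRAY);hsv=cv2.cvtColor(p,cv2.COLOR_BGR2HSV)
print("plus",h.onplane(ci,[(266,188)],67).round(1))
c=h.blob((g>165)&(hsv[...,1]<50),(222,130,310,230));print("spk",cv2.boundingRect(c),h.r(h.fit(ci,c,64)))
print("tri", h.tri(ci,(266,188),camera_info("scene"),(336.8,217.4)))
# pad later; coaster hull top corners
print("hexcorners",h.onplane(ci,[(239,124),(293,124),(319,172),(213,172)],7).round(1))
E
```

```text
plus [[456.8 207.1  67. ]]
spk (233, 153, 68, 64) (((456.8, 208.4), (55.6, 55.6), 25.6), ((456.8, 208.5), (63.7, 64.0), 73.7))
tri (array([456.51061576, 207.59512314,  69.64276882]), np.float64(0.5464758729347243))
hexcorners [[413.6 238.1   7. ]
 [461.1 260.5   7. ]
 [506.8 228.9   7. ]
 [409.  182.9   7. ]]
```

```bash
python3 - <<'E'
import h
print(h.rel(456.5,206.3,36,115.3))
E
```

```text
[-0.06, 0.0017, 0.0015, 0.1535]
```

>>> {"name": "jog_arm", "arguments": {"plan": [[[0, 0, 0], [0.0017, 0.0015, 0.04], 1], [[0, 0, 0], [0.0017, 0.0015, 0.08], 1], [[0, 0, 0], [0.0017, 0.0015, 0.11], 1], [[0, 0, 0], [0.0017, 0.0015, 0.135], 1], [[0, 0, 0], [0.0017, 0.0015, 0.1535], 1], [[0, 0, 0], [0.0017, 0.0015, 0.1535], 0.8], [[0, 0, 0], [0.0017, 0.0015, 0.1535], 0.6], [[0, 0, 0], [0.0017, 0.0015, 0.1535], 0.4], [[0, 0, 0], [0.0017, 0.0015, 0.1535], 0.2], [[0, 0, 0], [0.0017, 0.0015, 0.1535], -0.2], [[0, 0, 0], [0.0017, 0.0015, 0.1535], -0.3], [[0, 0, 0], [0.0017, 0.0015, 0.1535], -0.3]], "force": 50}}

```text
time: 27.7
tool_pos: [457.5, 206.3, 37.5]
tcp_rot: [179.9, 0.0, 115.2]
ft_force: [-1.6, -2.2, 6.4]
finger_gap: 59.6
```

>>> {"name": "jog_arm", "arguments": {"plan": [[[0, 0, 0], [0, 0, -0.005], -0.3], [[0, 0, 0], [0, 0, -0.025], -0.3], [[0, 0, 0], [0, 0, -0.055], -0.3], [[0, 0, 0], [0, 0, -0.08], -0.3], [[0, 0, 0], [0, 0, -0.08], -0.3], [[0, 0, 0], [0, 0, -0.08], -0.3]]}}

```text
time: 28.45
tool_pos: [455.9, 206.1, 115.0]
tcp_rot: [-179.9, -0.0, 115.2]
ft_force: [-1.0, -0.2, -3.3]
finger_gap: 59.5
```

```bash
python3 - <<'E'
import h
print(h.app(0,.0017,.0015,.1535));print(h.app(0,0,0,-.08));h.shot("w17")
E
```

```text
[np.float64(456.48464728446066), np.float64(206.2417471402776), 35.99200000000002, 115.24300000000002]
[np.float64(456.48464728446066), np.float64(206.2417471402776), 115.99200000000002, 115.24300000000002]
t 28.45 tcp [455.9 206.1 115. ] [-179.9   -0.   115.2] qd 0.9 F [-1.  -0.2 -3.3] gap 59.5
```

View pics/w17.png

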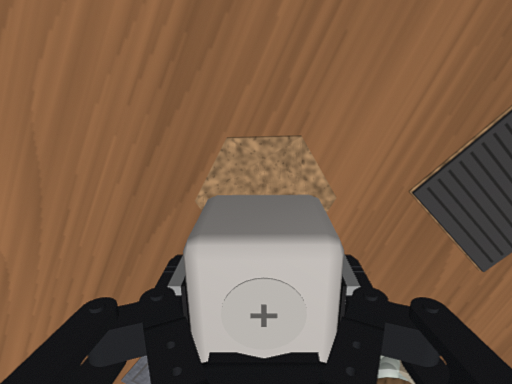

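```bash
python3 - <<'E'
import h,cv2,json,numpy as np
ci=json.load(open("pics/w17.json"));print("plus",h.onplane(ci,[(263.5,315.5)],146.5).round(1))
ci=json.load(open("pics/w11.json"));hsv=cv2.cvtColor(cv2.imread("pics/w11.png"),cv2.COLOR_BGR2HSV)
m=((hsv[...,0]>75)&(hsv[...,0]<105)&(hsv[...,1]>110))|((hsv[...,2]<100)&(hsv[...,1]<90))
c=h.blob(m,(190,100,345,246));print("pad",cv2.boundingRect(c),h.r(h.fit(ci,c,7)[0]))
print(h.onplane(ci,[(299.5,112),(335,207),(245,241),(201,153)],7).round(1), h.onplane(ci,[(299.5,112),(335,207),(245,241),(201,153)],7).mean(0))
print(h.rel(625.5,288.5,116,160.2))
E
```

```text
plus [[455.6 208.1 146.5]]
pad (200, 111, 136, 131) ((627.2, 290.7), (101.6, 101.7), 70.2)
[[598.4 354.4   7. ]
 [691.5 320.1   7. ]
 [657.3 228.8   7. ]
 [563.4 262.5   7. ]] [627.65100169 291.4404048    7.        ]
[-44.96, 0.0023, 0.188, -0.0]
```

```bash
python3 - <<'E'
import h
print(h.rel(629.1,290,116,160.2))
E
```

```text
[-44.96, 0.0021, 0.1919, -0.0]
```

>>> {"name": "jog_arm", "arguments": {"plan": [[[0, 0, -3], [0, 0.015, 0], -0.3], [[0, 0, -8], [0, 0.035, 0], -0.3], [[0, 0, -13], [0.001, 0.06, 0], -0.3], [[0, 0, -18], [0.001, 0.085, 0], -0.3], [[0, 0, -24], [0.001, 0.11, 0], -0.3], [[0, 0, -30], [0.001, 0.135, 0], -0.3], [[0, 0, -36], [0.002, 0.16, 0], -0.3], [[0, 0, -42], [0.002, 0.18, 0], -0.3], [[0, 0, -45], [0.002, 0.192, 0], -0.3], [[0, 0, -45], [0.002, 0.192, 0], -0.3], [[0, 0, -45], [0.002, 0.192, 0], -0.3], [[0, 0, -45], [0.002, 0.192, 0], -0.3]]}}

```text
time: 30.0
tool_pos: [628.6, 289.7, 115.5]
tcp_rot: [-180.0, -0.0, 160.2]
ft_force: [0.3, 0.4, -2.5]
finger_gap: 59.5
```

```bash
python3 - <<'E'
import h,cv2,json,numpy as np
print(h.app(-45,.002,.192,0));ci,p,g,hsv=h.shot("w18")
a=np.radians(-19.8);
q=[(627.2+52*(s*np.cos(a)-t*np.sin(a)),290.7+52*(s*np.sin(a)+t*np.cos(a)),7) for s,t in ((1,1),(1,-1),(-1,-1),(-1,1))]
for u in h.proj(ci,q): cv2.circle(p,tuple(int(x) for x in u.round()),3,(0,255,0),1); print(u.round(1))
cv2.imwrite("pics/w18b.png",p)
E
```

```text
[np.float64(629.2971235612814), np.float64(289.93074309000366), 115.99200000000002, 160.24300000000002]
t 30.0 tcp [628.6 289.7 115.5] [-180.    -0.   160.2] qd 0.33 F [ 0.3  0.4 -2.5] gap 59.5
[325.2 253. ]
[202.6 252.9]
[194.  128.3]
[334.1 128.4]
```

View pics/w18b.png

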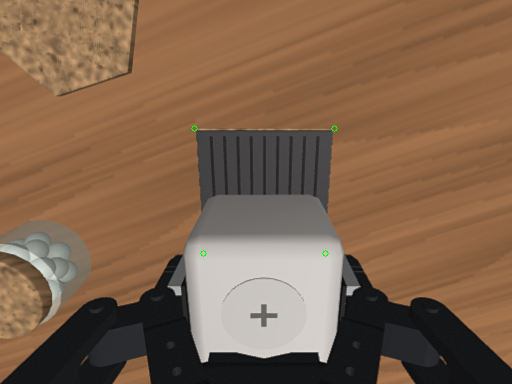

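w18: pad square with the speaker, both centred on column 264. I lower it.

>>> {"name": "jog_arm", "arguments": {"plan": [[[0, 0, 0], [0, 0, 0.02], -0.3], [[0, 0, 0], [0, 0, 0.045], -0.3], [[0, 0, 0], [0, 0, 0.065], -0.3], [[0, 0, 0], [0, 0, 0.075], -0.3], [[0, 0, 0], [0, 0, 0.079], -0.3], [[0, 0, 0], [0, 0, 0.079], -0.3], [[0, 0, 0], [0, 0, 0.079], -0.3]]}}

```text
time: 30.92
tool_pos: [629.8, 290.1, 37.6]
tcp_rot: [180.0, 0.1, 160.2]
ft_force: [-1.4, -0.2, 1.3]
finger_gap: 59.4
```

>>> {"name": "jog_arm", "arguments": {"plan": [[[0, 0, 0], [0, 0, 0.0005], -0.3], [[0, 0, 0], [0, 0, 0.001], -0.3], [[0, 0, 0], [0, 0, 0.001], -0.3], [[0, 0, 0], [0, 0, 0.001], -0.3]]}}

```text
time: 31.42
tool_pos: [629.8, 290.1, 37.5]
tcp_rot: [180.0, 0.1, 160.2]
ft_force: [-5.0, -2.6, 7.6]
finger_gap: 59.4
```

Seated. I release and rise.

>>> {"name": "jog_arm", "arguments": {"plan": [[[0, 0, 0], [0, 0, -0.0003], -0.3], [[0, 0, 0], [0, 0, -0.0003], 0.5], [[0, 0, 0], [0, 0, -0.0003], 0.8], [[0, 0, 0], [0, 0, -0.0003], 1], [[0, 0, 0], [0, 0, -0.0003], 1], [[0, 0, 0], [0, 0, -0.02], 1], [[0, 0, 0], [0, 0, -0.06], 1], [[0, 0, 0], [0, 0, -0.11], 1], [[0, 0, 0], [0, 0, -0.15], 1], [[0, 0, 0], [0, 0, -0.15], 1], [[0, 0, 0], [0, 0, -0.15], 1], [[0, 0, 0], [0, 0, -0.15], 1]]}}

```text
time: 32.92
tool_pos: [628.4, 289.6, 184.4]
tcp_rot: [-179.9, -0.1, 160.2]
ft_force: [-0.9, 0.1, 0.9]
finger_gap: 85.2
```

```bash
python3 - <<'E'
import h,cv2
h.app(0,0,0,.079);h.app(0,0,0,.001);print(h.app(0,0,0,-.15));ci,p,g,hsv=h.shot("w19")
print(h.rel(466,15,190,165))
E
```

```text
[np.float64(629.2971235612814), np.float64(289.93074309000366), 185.99200000000002, 160.24300000000002]
t 32.92 tcp [628.4 289.6 184.4] [-1.799e+02 -1.000e-01  1.602e+02] qd 0.55 F [-0.9  0.1  0.9] gap 85.2
[-4.76, 0.0607, -0.3139, -0.004]
```

View pics/w19.png

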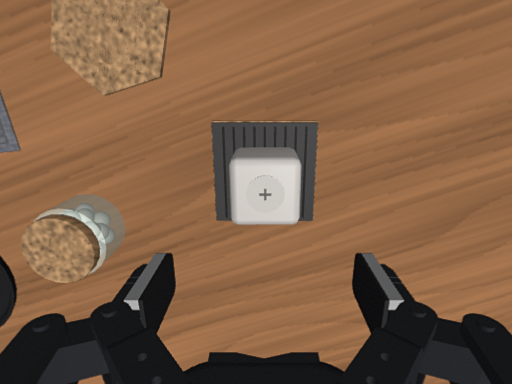

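```bash
python3 - <<'E'
import h,cv2,json
ci=json.load(open("pics/w19.json"))
P=h.onplane(ci,[(212.5,123),(317.5,123),(313.5,220),(216,220.5)],7);print(P.round(1),P.mean(0).round(1))
print("plus",h.onplane(ci,[(265,194.3)],67).round(1))
E
```

```text
[[563.7 260.9   7. ]
 [597.5 355.4   7. ]
 [692.5 322.7   7. ]
 [658.3 225.4   7. ]] [628.  291.1   7. ]
plus [[629.5 290.5  67. ]]
```

>>> {"name": "jog_arm", "arguments": {"plan": [[[0, 0, -1], [0.008, -0.035, -0.004], 1], [[0, 0, -2], [0.016, -0.075, -0.004], 1], [[0, 0, -3], [0.024, -0.115, -0.004], 1], [[0, 0, -4], [0.032, -0.155, -0.004], 1], [[0, 0, -4.8], [0.04, -0.2, -0.004], 1], [[0, 0, -4.8], [0.05, -0.24, -0.004], 1], [[0, 0, -4.8], [0.056, -0.28, -0.004], 1], [[0, 0, -4.8], [0.061, -0.314, -0.004], 1], [[0, 0, -4.8], [0.061, -0.314, -0.004], 1], [[0, 0, -4.8], [0.061, -0.314, -0.004], 1], [[0, 0, -4.8], [0.061, -0.314, -0.004], 1], [[0, 0, -4.8], [0.061, -0.314, -0.004], 1]]}}

```text
time: 34.48
tool_pos: [465.9, 15.7, 189.8]
tcp_rot: [180.0, -0.0, 165.1]
ft_force: [0.7, -0.4, 0.7]
finger_gap: 85.5
```

```bash
python3 - <<'E'
import h,cv2
print(h.app(-4.8,.061,-.314,-.004));ci,p,g,hsv=h.shot("w20")
c=h.blob((g>125),(225,150,305,225));print(cv2.boundingRect(c),h.r(h.fit(ci,c,51)))
E
```

```text
[np.float64(465.74595102983193), np.float64(15.034373591263147), 189.99200000000002, 165.04300000000003]
t 34.48 tcp [465.9  15.7 189.8] [180.   -0.  165.1] qd 0.21 F [ 0.7 -0.4  0.7] gap 85.5
(230, 155, 75, 70) (((471.2, 17.8), (65.8, 65.3), 77.5), ((473.6, 15.5), (61.7, 72.9), 104.0))
```

View pics/w20.png

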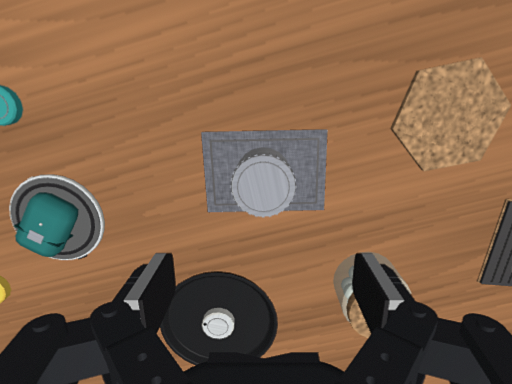

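```bash
python3 - <<'E'
import h,cv2,json,numpy as np
ci=json.load(open("pics/w20.json"));p=cv2.imread("pics/w20.png");hsv=cv2.cvtColor(p,cv2.COLOR_BGR2HSV)
P=h.onplane(ci,[(420,73),(482,158),(481,59),(424,170),(510,103),(392,127)],7)[:,:2]
for i in (0,2,4): print(P[i:i+2].mean(0).round(1),np.linalg.norm(P[i]-P[i+1]).round(1))
print("cap",h.onplane(ci,[(264,185.5)],51).round(1))
ci=json.load(open("pics/w9.json"))
print(h.rel(466,15,43,165.043))
E
```

```text
[458.8 207. ] 109.9
[458.6 205.7] 110.4
[456.2 205.3] 112.4
cap [[465.8  16.3  51. ]]
[0.0, -0.0003, 0.0, 0.147]
```

>>> {"name": "jog_arm", "arguments": {"plan": [[[0, 0, 0], [0, 0, 0.04], 1], [[0, 0, 0], [0, 0, 0.08], 1], [[0, 0, 0], [0, 0, 0.115], 1], [[0, 0, 0], [0, 0, 0.135], 1], [[0, 0, 0], [0, 0, 0.147], 1], [[0, 0, 0], [0, 0, 0.147], 0.8], [[0, 0, 0], [0, 0, 0.147], 0.6], [[0, 0, 0], [0, 0, 0.147], 0.4], [[0, 0, 0], [0, 0, 0.147], 0.2], [[0, 0, 0], [0, 0, 0.147], -0.3], [[0, 0, 0], [0, 0, 0.147], -0.5], [[0, 0, 0], [0, 0, 0.147], -0.5]], "force": 50}}

```text
time: 36.02
tool_pos: [466.7, 15.0, 44.5]
tcp_rot: [180.0, 0.1, 165.0]
ft_force: [-3.5, 0.7, 8.4]
finger_gap: 56.2
```

>>> {"name": "jog_arm", "arguments": {"plan": [[[0, 0, 0], [0, 0, -0.005], -0.5], [[0, 0, 0], [0, 0, -0.025], -0.5], [[0, 0, 0], [0, 0, -0.055], -0.5], [[0, 0, 0], [0, 0, -0.075], -0.5], [[0, 0, 0], [0, 0, -0.075], -0.5], [[0, 0, 0], [0, 0, -0.075], -0.5]]}}

```text
time: 36.78
tool_pos: [465.2, 15.1, 117.1]
tcp_rot: [-180.0, -0.1, 165.0]
ft_force: [-0.1, 0.2, -2.7]
finger_gap: 56.5
```

```bash
python3 - <<'E'
import h
h.app(0,0,0,.147);print(h.app(0,0,0,-.075));h.shot("w21")
print(h.rel(457.5,206,118,165.043))
E
```

```text
[np.float64(465.74595102983193), np.float64(15.034373591263147), 117.99200000000002, 165.04300000000003]
t 36.77 tcp [465.2  15.1 117.1] [-1.80e+02 -1.00e-01  1.65e+02] qd 0.65 F [-0.1  0.2 -2.7] gap 56.5
[0.0, 0.0573, 0.1824, -0.0]
```

View pics/w21.png

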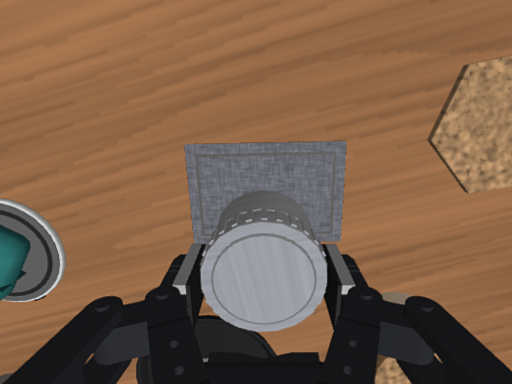

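>>> {"name": "jog_arm", "arguments": {"plan": [[[0, 0, 0], [0.01, 0.025, 0], -0.5], [[0, 0, 0], [0.02, 0.06, 0], -0.5], [[0, 0, 0], [0.03, 0.095, 0], -0.5], [[0, 0, 0], [0.04, 0.13, 0], -0.5], [[0, 0, 0], [0.05, 0.16, 0], -0.5], [[0, 0, 0], [0.057, 0.182, 0], -0.5], [[0, 0, 0], [0.057, 0.182, 0], -0.5], [[0, 0, 0], [0.057, 0.182, 0.02], -0.5], [[0, 0, 0], [0.057, 0.182, 0.045], -0.5], [[0, 0, 0], [0.057, 0.182, 0.063], -0.5], [[0, 0, 0], [0.057, 0.182, 0.068], -0.5], [[0, 0, 0], [0.057, 0.182, 0.07], -0.5]]}}

```text
time: 38.33
tool_pos: [456.9, 204.8, 48.6]
tcp_rot: [-179.9, -0.1, 165.0]
ft_force: [-15.2, -5.4, 23.7]
finger_gap: 56.2
```

```bash
python3 - <<'E'
import h,cv2,numpy as np
print(h.app(0,.057,.182,.07));ci,p,g,hsv=h.shot("w22")
a=np.radians(25.3+60*np.arange(6))
for u in h.proj(ci,np.c_[457.9+56.6*np.cos(a),206+56.6*np.sin(a),0*a+7]): cv2.circle(p,tuple(int(x) for x in u.round()),3,(0,255,0),1)
cv2.imwrite("pics/w22b.png",p)
E
```

```text
[np.float64(457.650240332764), np.float64(205.57953744568738), 47.99200000000002, 165.04300000000003]
t 38.33 tcp [456.9 204.8  48.6] [-1.799e+02 -1.000e-01  1.650e+02] qd 0.37 F [-15.2  -5.4  23.7] gap 56.2
```

View pics/w22b.png

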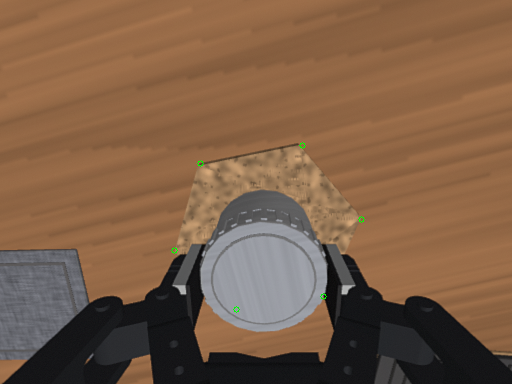

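w22: already touching (24 N), and the hexagon overlay matches. I ease up, release and retreat.

>>> {"name": "jog_arm", "arguments": {"plan": [[[0, 0, 0], [0, 0, -0.0007], -0.5], [[0, 0, 0], [0, 0, -0.0007], -0.5], [[0, 0, 0], [0, 0, -0.0007], 0.1], [[0, 0, 0], [0, 0, -0.0007], 0.6], [[0, 0, 0], [0, 0, -0.0007], 1], [[0, 0, 0], [0, 0, -0.0007], 1], [[0, 0, 0], [0, 0, -0.02], 1], [[0, 0, 0], [0, 0, -0.06], 1], [[0, 0, 0], [0, 0, -0.11], 1], [[0, 0, 0], [0, 0, -0.16], 1], [[0, 0, 0], [0, 0, -0.16], 1], [[0, 0, 0], [0, 0, -0.16], 1]]}}

```text
time: 39.88
tool_pos: [457.6, 205.6, 207.8]
tcp_rot: [180.0, 0.0, 165.0]
ft_force: [-0.5, 0.2, -1.5]
finger_gap: 85.2
```

```bash
python3 - <<'E'
import h,cv2,numpy as np
print(h.app(0,0,0,-.16));ci,p,g,hsv=h.shot("w23")
from bench import snapshot
cv2.imwrite("pics/top2.png",snapshot("top")[0])
cv2.imwrite("pics/scene2.png",snapshot("scene")[0])
E
```

```text
[np.float64(457.650240332764), np.float64(205.57953744568738), 207.99200000000002, 165.04300000000003]
t 39.88 tcp [457.6 205.6 207.8] [180.   0. 165.] qd 1.64 F [-0.5  0.2 -1.5] gap 85.2
```

View pics/w23.png

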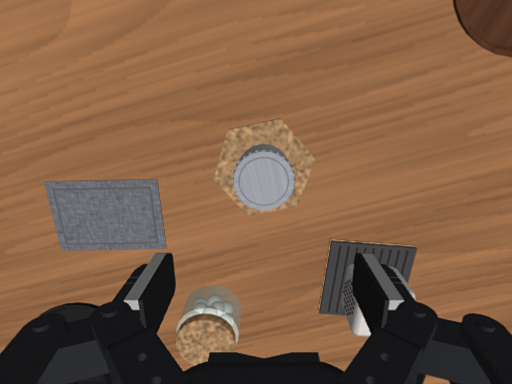

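View pics/top2.png

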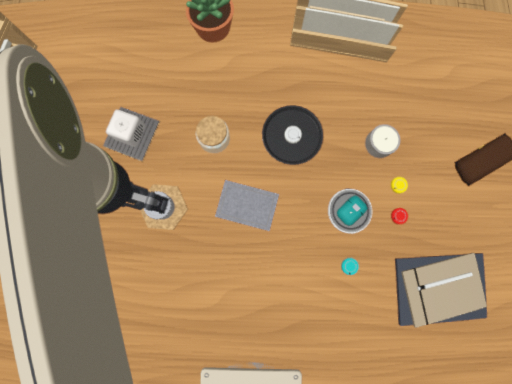

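View pics/scene2.png

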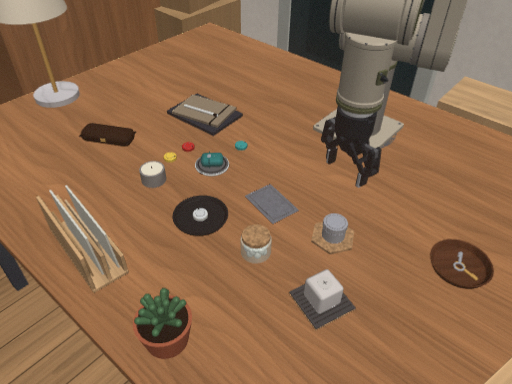

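All four are in place, the mat is empty, and the jar is still at (212,133) in the top view. One check of the tin's centring, then hand in.

```bash
python3 - <<'E'
import h,cv2,json,numpy as np
from bench import hand_in
ci=json.load(open("pics/w23.json"))
P=h.onplane(ci,[(227.5,130),(298,206),(283,119.5),(248,214),(314,158.5),(215.5,170)],7)[:,:2]
for i in (0,2,4): print(P[i:i+2].mean(0).round(1),np.linalg.norm(P[i]-P[i+1]).round(1))
print("cap",h.onplane(ci,[(264,179)],55).round(1))
print(hand_in())
E
```

```text
[458.4 206.3] 113.4
[458.  206.9] 110.9
[452.9 208.1] 106.5
cap [[455.6 206.8  55. ]]
the job is handed in; nothing more can be done
None
```

All four things are on their own places, upright. The mat is clear and I handed in at about 40 s of the 141 s allowed.

The moves, in order:
1. I parked the tin on the mat.
2. The tracker went into the tray.
3. The earbud case went onto the charger.
4. The speaker went onto its pad, turned square with it.
5. The tin went onto the coaster.

Each thing was lowered until the wrist force rose, then released.

Last checks, as distance of each thing from the centre of its place in the wrist views:

| Thing | Place | Off centre |
|---|---|---|
| Earbud case | charger | under 1 mm |
| Tracker | tray | about 1 mm |
| Speaker | pad | about 1.6 mm |
| Tin | coaster | about 2 mm |

The tin figure is the least certain. One of the three corner pairs I used for the coaster centre disagreed by about 5 mm and gave a short diagonal, so I did not rely on it.

The final top and scene views show the jar and candle where they started, and the mat empty.

Disagreements along the way:
- **Top camera:** it placed things on the left 2–3 mm lower in y than the wrist camera did. I used the wrist values for the pad, earbuds and coaster, and set the speaker grasp close to the wrist value.
- **Heights:** triangulating from the top and wrist views gave poor heights. The scene camera with the top or wrist view agreed with the stated heights to within 1–3 mm for the things grasped, but read the mat about 2 mm low and the tray and pad about 6 mm low.
- **Finger gap:** it read about 2 mm under the stated width for the two round metal things.

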